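Load the second tier of the fusing kiln

TASK

Lift the fusing kiln's stiff lid by its front handle until it stands open at about 80 degrees from shut, and leave it standing there. Then lay the spacer bar that matches the one already in the kiln on the lower kiln shelf, to the right of the glass tile, parallel to the first bar and about as far from the tile's middle on its side as that one is on the other; last, set the long upper shelf crosswise on the two bars, centred over the tile, so that it rests level and clear of the glass. Leave the tile where it lies, keep the lid at its angle and do not disturb the jars, the timer or the graphite block.

Things in the scene. Friction and masses are not known exactly. Their poses are not given: they have to be found in the camera images.
- hearth (a point): Centre of the top face (60 mm above the table) of the lower kiln shelf: a fixed buff slab 150 mm front to back (x), 240 mm wide (y), in a fixed clamshell fusing kiln that may stand turned a little. x to the kiln's back, y to its left seen from the robot, z up. Grey base 220 mm deep, 320 mm wide, 44 mm high; nothing stands round the shelf but the lid and hinge behind. The shut lid hides the shelf.
- lid (a joint): Angle of the kiln lid, a hollow steel hood hinged along the kiln's back: 0 shut, grows as its front rises, 1.57 straight up, 1.85 back stop. Stiff: it stays where left, within 0.02 rad; about 10 N at the handle lifts it. 190 mm deep, 300 mm wide; shut it spans 54 to 123 mm above the table and from 95 mm in front of the hearth centre to 95 mm behind.
- lid_hinge (a point): Middle of the lid's hinge axis: 120 mm behind the hearth centre, 56 mm above the table. Fixed to the kiln; its y axis is the hinge axis, x points to the kiln's back, z up.
- lid_handle (a point): Middle of the lid's handle, a level black bar 14 mm thick, 100 mm long along y, its centre line 35 mm in front of the lid's front face. Lid shut: 250 mm in front of the hinge axis, 16 mm above it, 72 mm above the table; below and in front is free (the base front is 20 mm farther back), so fingertips can reach under it. Turns with the lid; lid shut, axes as the hearth's.
- spacer_in_mid (a point): Centre of the spacer bar already lying on the left part of the lower kiln shelf, front to back: a plain buff ceramic bar, 120 mm long (its x), 20x20 mm in section.
- spacer_out_mid (a point): Centre of the matching spacer bar, lying on the table to the right of the kiln: the same plain buff ceramic bar, 120 mm long (its x), 20x20 mm in section, 100 g.
- thick_bar_mid (a point): Centre of another buff ceramic bar on the table, also 120 mm long (its x) but thicker, 32x32 mm in section: the wrong one. It and the matching bar may have changed places.
- upper_shelf_mid (a point): Centre of the upper kiln shelf, a buff ceramic slab lying flat on the table to the right: 200 mm long (its x), 60 mm wide (its y, grasp across it), 12 mm thick, about 320 g.
- tile_mid (a point): Centre of the glass tile on the middle of the lower kiln shelf: greenish with three amber strips, 80 mm (front to back) x 76 mm (side to side) x 9 mm. It is the ware and stays where it lies.
- jar_a: Bystander: a round screw-lid jar of turquoise frit, 50 mm across, 49 mm high; origin at the centre of its underside.
- jar_b: Bystander: a round screw-lid jar of brown frit, 50 mm across, 49 mm high; origin at the centre of its underside.
- timer: Bystander: a white kitchen timer, 42x64x66 mm, standing; origin at the centre of its underside.
- graphite: Bystander: a black graphite block, 52x60x24 mm, on the steel mat; origin at the centre of its underside.
There are look-alikes about, which are no part of the job. Leave any orange or pink look-alike of the part that bears upper_shelf_mid alone.

How it is judged:
On the way, in this order (a step that is already met when the one before it is completed fails the run):
1. the lid stands open at about 80 degrees (value of joint lid between 1.29 and 1.5 rad and velocity of joint lid between -0.05 and 0.05 rad/s), for 0.3 s.
2. the matching spacer bar lies on the lower shelf to the right of the tile, released, with the lid still at its angle (all of step 1 and y of spacer_out_mid in the frame of hearth between -0.1 and -0.05 m and x of spacer_out_mid in the frame of hearth between -0.035 and 0.035 m and z of spacer_out_mid in the frame of hearth between 0.006 and 0.014 m and angle between the x axis of spacer_out_mid and the x axis of hearth, either way round below 0.21 rad and contact force between the fingers and spacer_out below 0.1 N), for 0.2 s.
At the end, for the whole second after the job is handed in: Lid still at 74-86 degrees. Both 20 mm bars flat on the lower shelf, front-to-back within 12 degrees, within 35 mm of its centre in x and 50-100 mm left/right of it. Upper shelf at rest on both bars, off the tile, within 30 mm of centre, crosswise within 12 degrees, level within 0.04 rad (all of step 1 and y of spacer_in_mid in the frame of hearth between 0.05 and 0.1 m and x of spacer_in_mid in the frame of hearth between -0.035 and 0.035 m and z of spacer_in_mid in the frame of hearth between 0.006 and 0.014 m and angle between the x axis of each of spacer_in_mid, spacer_out_mid and the x axis of hearth, either way round below 0.21 rad and y of spacer_out_mid in the frame of hearth between -0.1 and -0.05 m and x of spacer_out_mid in the frame of hearth between -0.035 and 0.035 m and z of spacer_out_mid in the frame of hearth between 0.006 and 0.014 m and x of upper_shelf_mid in the frame of hearth between -0.03 and 0.03 m and y of upper_shelf_mid in the frame of hearth between -0.03 and 0.03 m and z of upper_shelf_mid in the frame of hearth between 0.022 and 0.03 m and angle between the x axis of upper_shelf_mid and the y axis of hearth, either way round below 0.21 rad and angle between upper_shelf_mid's own z axis and vertical below 0.04 rad and contact force between upper_shelf and spacer_in above 0.2 N and contact force between upper_shelf and spacer_out above 0.2 N and contact force between upper_shelf and tile below 0.05 N and linear speed of upper_shelf below 0.02 m/s); the robot touches nothing.
It fails at once if the glass tile is shifted by more than 12 mm (distance of tile_mid from where it was at the start of the episode above 0.012 m).
It fails at once if a bystander is moved by more than 30 mm (distance of any of jar_a, jar_b, timer, graphite from where it was at the start of the episode above 0.03 m).
It also fails if it takes over 72 s, if anything falls off the work surface, if the arm or the gripper's body presses on something with over 40 N, if the wrist force passes 120 N, or if a joint passes its speed limit or range.

ROBOT

A 6-joint arm with a two-finger parallel gripper is mounted at the origin on the work surface; the furniture and walls round the work are solid. World frame = base frame: x ahead of the robot, y to its left, z up, the work surface at z = 0. Lengths are in m, angles in rad, forces in N, time in s.
With the tool pointing down it reaches from about 0.225 to 0.875 m from the base axis. Payload 3.4 kg.
Tool frame: the origin (TCP) lies midway between the tips of the shut fingers; the grasp point (between the pads) lies 19 mm behind it (bot.grasp_offset is the distance from the TCP to the grasp point, in m); z points along the fingers, y is the line along which they close (so a half turn about z gives the same grasp; the last joint's range is limited). The gripper opens to 85 mm and grips with 20 to 120 N. Pads are 22 mm wide; open, the fingers measure 114 mm over their backs; the gripper's body (76 mm by 85 mm) begins 54 mm behind the grasp point. The pads swing forward as they close: fully open they stand 13 mm farther back than shut.
Start: joints at [-1.275, 0.276, 1.505, -0, 1.361, -0.121], TCP at [0.233, -0.526, 0.231] pointing down, gripper open.
Joint ranges: [-2.89, 2.89], [-0.75, 2.08], [0.22, 2.7], [-1.18, 4.32], [0.11, 2.71], [-2.7, 2.7]. Speed limits (rad/s): [2.57, 2.57, 3.14, 3.14, 3.14, 3.14].

INTERFACE

Orientations are given as a unit quaternion [w, x, y, z].
In Python, from rig import read_state, vision, bot gives the robot as it stands.
- The arm moves only by the shell command python3 -m creep 'ROWS'. ROWS is JSON, a list of rows, each an object with "travel": the shift along the tool's x, y, z as a fraction of full scale, a list of three; "rotation": the turn, a rotation vector about the tool's x, y, z as a fraction of full scale, a list of three; "gripper": the closure, from -1 (fully open) to 1 (shut), so that 0 is half open. In form: [{"travel": [tx, ty, tz], "rotation": [rx, ry, rz], "gripper": gripper}, ...]. A call has 1 to 10 rows; each row shifts and turns the commanded pose from where the row before left it, along the tool's axes as they then stand; what a row does not reach is not made up. Full scale, the value 1, is 20 mm for a shift and 4 degrees for a turn. A row lasts 1/12 s, in which the tool goes at most 41.7 mm and 7.16 degrees, less where a joint would pass 70% of its speed; a pose out of reach is approached as far as the arm can. A call with a number of a shift or a turn outside -1 to 1 is refused whole. A call with a gripper value outside its range is refused whole. The fingers move at their own pace and stop on an object; the grip force is fixed at half the most. Time passes only in rows, so rows that do not move let the fingers close. It gives the time, the measured TCP pose, the force, the opening and the grip force at its end, in the units of the state.
- read_state(): the state, without advancing time (a new reading comes with each control period).
- vision.get_image(name): name is "side" or "top" or "wrist"; returns the picture (480x640x3 uint8, red, green, blue); there is no depth.
- vision.camera_info(name): a dict with "fx", "fy", "cx", "cy" (pixels), "rvec" (rotation vector, rad) and "tvec" (3), from world to camera coordinates, as OpenCV has them. Camera axes: x right, y down, z forward; pixel columns grow to the right and rows downward; lengths in m; the calibration is good to about 2 mm. A picture is of the moment at which its call begins: read the wrist's pose just before it. camera_info takes no time and is no camera call; for the wrist camera it gives the pose at the moment of the call.
- bot.close_job(): hands the job in; it is judged then, once.
The state is a dict: "time_s": time; "joint_positions": joint angles; "joint_velocities": joint speeds; "effort": joint torques, N m; "ee_pos": TCP position; "tcp_rot": TCP orientation; "wrist_force": force on the tool from outside, world axes, zero at the start; "ft_torque": the same for the moment, N m; "finger_gap": finger opening in m; "gripper_force": force on a finger pad.
Only numpy, scipy, OpenCV 4.12 (cv2) and the standard library are available. Lean on these libraries where they do the work, as an engineer would, in place of code of your own. Each camera call takes 0.05 s, during which the arm holds its last target. There are 200 camera calls.

## Working session

There is one attempt and no reset: what is moved stays moved. The work goes in short steps, Python scripts to look and compute and a shell command to move; the robot and the scene stay as the last step left them, time stands still between calls to the robot, and variables do not carry over. Pictures are saved under pics/ and viewed, at most 10 in all, crops included, and the job is handed in when it is done.

```bash
ls; mkdir -p pics; python3 - <<'E'
from rig import read_state, vision, bot
import cv2
s=read_state(); print(s); print(bot.grasp_offset)
for n in ["top","side"]:
    im=vision.get_image(n); cv2.imwrite(f"pics/{n}0.png",im[:,:,::-1]); print(n,vision.camera_info(n))
E
```

```text
pics
{'time_s': 0.0, 'joint_positions': array([-1.27499467e+00,  2.76584878e-01,  1.50617816e+00,  1.64656329e-05,
        1.36066075e+00, -1.21007370e-01]), 'joint_velocities': array([ 2.26308356e-03, -8.55336323e-04,  1.63882440e-03, -8.77910953e-05,
       -4.63539977e-04,  1.52776217e-03]), 'effort': array([-6.47954621e-04, -4.16782451e+01, -2.45805109e+01, -5.05406169e-04,
        1.09358280e-02,  5.20038412e-06]), 'ee_pos': array([ 0.23262445, -0.52525506,  0.23042752]), 'tcp_rot': array([-9.12776807e-04,  9.78362212e-01,  2.06897424e-01, -7.18968345e-05]), 'wrist_force': array([-0.15602146, -0.31543144, -0.44848913]), 'ft_torque': array([-0.0299654 ,  0.03283287,  0.01185751]), 'gripper_force': 0.0, 'finger_gap': 0.08515062691263707}
0.0187
top {'fx': 452.21133058839115, 'fy': 452.21133058839115, 'cx': 322.3924118050352, 'cy': 238.94450505036156, 'rvec': array([ 2.19484515, -2.14320512,  0.09295551]), 'tvec': array([-0.19688987,  0.4319202 ,  1.34413236])}
side {'fx': 487.887397047627, 'fy': 487.887397047627, 'cx': 313.0481715901723, 'cy': 242.35470251481775, 'rvec': array([ 0.48535322, -2.57937345,  1.36338647]), 'tvec': array([0.34325265, 0.22535964, 1.11304765])}
```

View pics/top0.png

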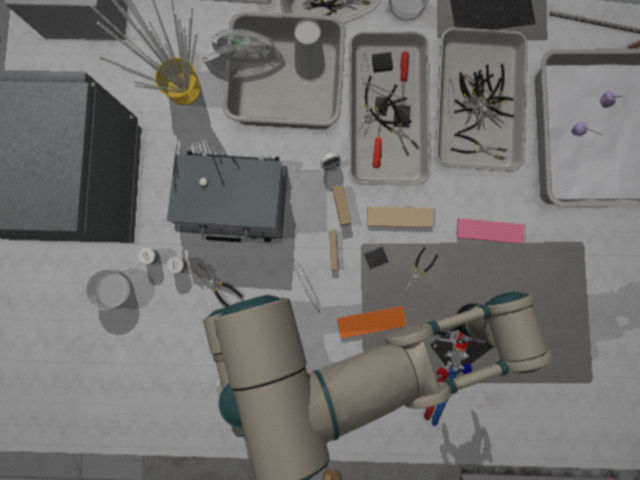

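View pics/side0.png

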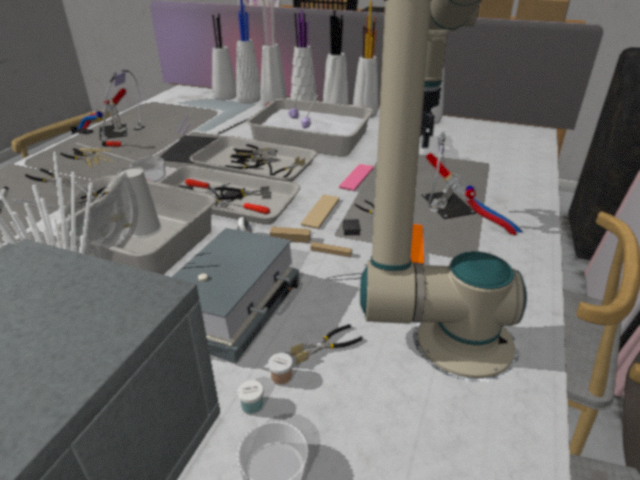

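Top view: kiln lid at (230,195), its handle at (238,237). Thick-looking bar is at (342,205) and thin bar at (335,250). Upper shelf candidates are buff (400,217), pink (490,231) and orange (372,322); buff is the one meant. The jars are at (148,257) and (177,265), the graphite at (375,257), and the timer probably at (331,160).

```bash
cat > h.py <<'E'
import numpy as np, cv2
from rig import read_state, vision, bot
from scipy.spatial.transform import Rotation as R
def cam(n):
    c=vision.camera_info(n); K=np.array([[c['fx'],0,c['cx']],[0,c['fy'],c['cy']],[0,0,1.]])
    return K,R.from_rotvec(c['rvec']).as_matrix(),np.array(c['tvec'])
def ray(C,p):
    K,M,t=C; d=M.T@np.linalg.solve(K,[p[0],p[1],1]); return -M.T@t,d/np.linalg.norm(d)
def plane(C,p,z):
    o,d=ray(C,p); return o+d*(z-o[2])/d[2]
def tri(C1,p1,C2,p2):
    o1,d1=ray(C1,p1);o2,d2=ray(C2,p2)
    s=np.linalg.lstsq(np.c_[d1,-d2],o2-o1,rcond=None)[0]
    a,b=o1+s[0]*d1,o2+s[1]*d2
    return (a+b)/2,np.linalg.norm(a-b)
def proj(C,P):
    K,M,t=C; q=K@(M@np.array(P)+t); return q[:2]/q[2]
def tool():
    s=read_state(); q=s['tcp_rot']; return np.array(s['ee_pos']),R.from_quat([q[1],q[2],q[3],q[0]]).as_matrix()
def blobs(im,lo,hi,roi,amin=60):
    x0,y0,x1,y1=roi; m=np.zeros(im.shape[:2],np.uint8)
    m[y0:y1,x0:x1]=cv2.inRange(cv2.cvtColor(im,cv2.COLOR_RGB2HSV),lo,hi)[y0:y1,x0:x1]
    cs=cv2.findContours(m,cv2.RETR_EXTERNAL,cv2.CHAIN_APPROX_NONE)[0]
    return [c for c in cs if cv2.contourArea(c)>amin]
E
python3 - <<'E'
from h import *
a=cv2.imread('pics/top0.png'); b=cv2.imread('pics/side0.png')
T=cam('top');S=cam('side')
for n,im,roi in (('top',a,(315,175,445,280)),('side',b,(260,185,360,270))):
    C=cam(n)
    for c in blobs(im[:,:,::-1].copy(),(8,60,60),(30,255,255),roi):
        q=cv2.approxPolyDP(c,2.5,True)[:,0]; r=cv2.minAreaRect(c)
        print(n,np.round(r[0]),np.round(r[1]),round(r[2]),q.tolist())
        if n=='top': print([np.round(plane(C,p,.02)[:2],3).tolist() for p in cv2.boxPoints(r)])
c1=cv2.resize(a[140:290,150:450],None,fx=2.6,fy=2.6,interpolation=cv2.INTER_CUBIC)[:, :780]
c2=cv2.resize(b[185:345,160:370],None,fx=2,fy=2,interpolation=cv2.INTER_CUBIC)
cv2.imwrite('pics/crop1.png',c1); cv2.imwrite('pics/c2.png',cv2.resize(b[180:370,160:410],None,fx=3.1,fy=3.1,interpolation=cv2.INTER_CUBIC))
E
```

```text
top [333. 250.] [38.  6.] 87 [[331, 231], [332, 269], [336, 269], [335, 232]]
[[0.461, -0.207], [0.462, -0.225], [0.347, -0.233], [0.346, -0.216]]
top [400. 217.] [64. 18.] 2 [[368, 208], [370, 225], [432, 224], [431, 209]]
[[0.482, -0.322], [0.538, -0.323], [0.537, -0.518], [0.481, -0.516]]
top [341. 205.] [39. 10.] 77 [[340, 185], [333, 190], [341, 224], [350, 221]]
[[0.597, -0.212], [0.605, -0.242], [0.488, -0.27], [0.48, -0.241]]
side [331. 249.] [40.  8.] 9 [[311, 244], [314, 250], [350, 254], [348, 248]]
side [290. 234.] [39. 13.] 4 [[271, 228], [271, 235], [296, 241], [309, 240], [308, 229]]
side [320. 211.] [16. 42.] 36 [[337, 198], [323, 195], [302, 224], [318, 227]]
```

View pics/crop1.png

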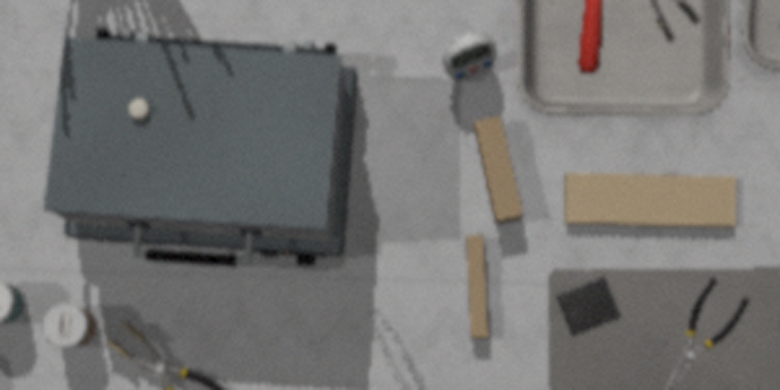

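View pics/c2.png

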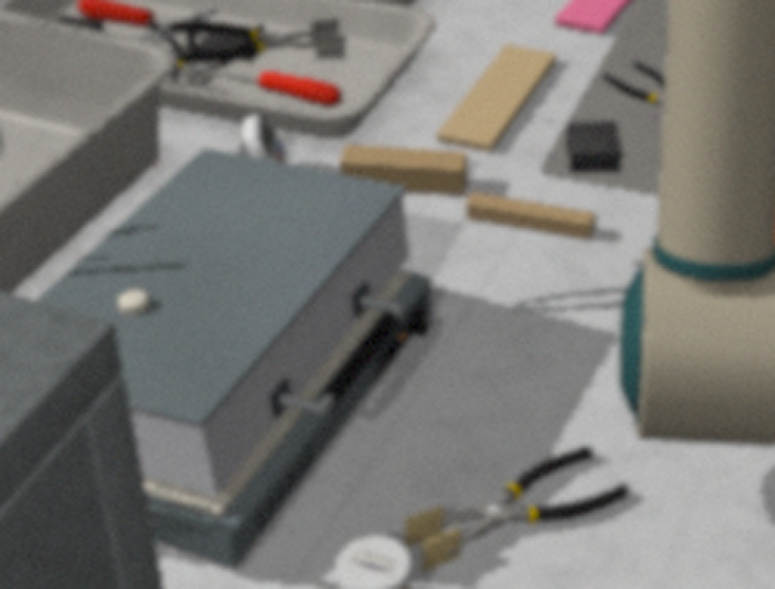

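Candidates, in top-image pixels. Bars: (333,250) is 18 mm wide and so the 20 mm match; (341,205) is 31 mm wide, the wrong one, and both crops confirm it. Shelf: the buff slab at (400,217) measures 195x57 mm; pink (490,231) and orange (372,322) are decoys. The handle runs from (206,238) to (241,240).

```bash
python3 - <<'E'
from h import *
T=cam('top');S=cam('side')
t=lambda x,y:(150+x/2.6,140+y/2.6); s=lambda x,y:(160+x/3.1,180+y/3.1)
for n,a,b in (('hL',t(147,255),s(333,393)),('hR',t(237,260),s(400,330)),
 ('lidFL',t(48,210),s(208,420)),('lidFR',t(330,228),s(402,190)),('lidBR',t(340,55),s(205,152)),
 ('thin near',t(479,338),s(593,218)),('thin far',t(476,236),s(470,197)),
 ('shelfFL',t(566,225),s(490,147)),('shelfFR',t(737,226),s(553,55)),('shelfBL',t(565,175),s(441,136)),('shelfBR',t(737,177),s(510,45))):
    P,e=tri(T,a,S,b); print(n,P.round(3),round(e,4))
print([plane(T,t(*p),.123).round(3) for p in ((50,209),(330,228),(340,55),(72,38))])
print([plane(T,t(*p),.072).round(3) for p in ((147,255),(237,260))])
E
```

```text
hL [0.423 0.144 0.089] 0.0044
hR [0.418 0.046 0.075] 0.0108
lidFL [0.464 0.241 0.133] 0.0049
lidFR [ 0.455 -0.06   0.128] 0.0002
lidBR [ 0.644 -0.065  0.119] 0.0045
thin near [ 0.343 -0.225  0.02 ] 0.0023
thin far [ 0.461 -0.219  0.018] 0.0021
shelfFL [ 0.48  -0.323  0.007] 0.0016
shelfFR [ 0.483 -0.524  0.007] 0.0013
shelfBL [ 0.535 -0.322  0.009] 0.0049
shelfBR [ 0.537 -0.524  0.009] 0.0057
[array([0.469, 0.243, 0.123]), array([ 0.455, -0.06 ,  0.123]), array([ 0.645, -0.064,  0.123]), array([0.658, 0.23 , 0.123])]
[array([0.426, 0.15 , 0.072]), array([0.423, 0.049, 0.072])]
```

```bash
cat >> h.py <<'E'
PSI=-0.043; H=np.array([.557,.087,.060])
def Rz(a): return R.from_euler('z',a).as_matrix()
def kiln(p): return H+Rz(PSI)@np.array(p)
def down(yaw,th=0): # tool x at world yaw, then tilt th about tool x (deg)
    return Rz(yaw)@R.from_euler('x',np.pi).as_matrix()@R.from_euler('x',th,degrees=True).as_matrix()
def plan(P,M,N=None,start=None):
    P0,M0=start or tool()
    w=R.from_matrix(M0.T@M).as_rotvec(); D=M0.T@(np.array(P)-P0)
    if N is None: N=int(np.ceil(max(np.abs(D).max()/.02*1.05,np.abs(np.degrees(w)).max()/4,1)))
    W=R.from_rotvec(w/N).as_matrix(); S=sum(np.linalg.matrix_power(W,k) for k in range(N))
    v=np.linalg.solve(S,D)
    print(N,'x travel',(v/.02).round(2).tolist(),'rot',(np.degrees(w)/N/4).round(2).tolist())
    return np.array(P),M
E
python3 - <<'E'
from h import *
Y=np.pi/2+PSI
B=kiln([-.13,0,.012]); print(B)
a=plan([.30,.095,.25],down(Y))
M=down(Y,-40); b=plan(B-M[:,2]*.07+[0,0,.02],M,start=a)
print(b[0])
T=cam('top'); print(plane(T,(148,257),.049),plane(T,(177,265),.049))
E
```

```text
[0.42712017 0.09258828 0.072     ]
29 x travel [0.99, -0.55, -0.03] rot [-0.0, -0.0, -0.55]
10 x travel [0.02, 0.23, 0.64] rot [-1.0, 0.0, 0.0]
[0.38216663 0.09452247 0.14562311]
[0.36821185 0.3258183  0.049     ] [0.34672311 0.2388703  0.049     ]
```

```bash
python3 -m creep '[{"travel":[0.99,-0.55,-0.03],"rotation":[0,0,-0.55],"gripper":-1},{"travel":[0.99,-0.55,-0.03],"rotation":[0,0,-0.55],"gripper":-1},{"travel":[0.99,-0.55,-0.03],"rotation":[0,0,-0.55],"gripper":-1},{"travel":[0.99,-0.55,-0.03],"rotation":[0,0,-0.55],"gripper":-1},{"travel":[0.99,-0.55,-0.03],"rotation":[0,0,-0.55],"gripper":-1},{"travel":[0.99,-0.55,-0.03],"rotation":[0,0,-0.55],"gripper":-1},{"travel":[0.99,-0.55,-0.03],"rotation":[0,0,-0.55],"gripper":-1},{"travel":[0.99,-0.55,-0.03],"rotation":[0,0,-0.55],"gripper":-1},{"travel":[0.99,-0.55,-0.03],"rotation":[0,0,-0.55],"gripper":-1},{"travel":[0.99,-0.55,-0.03],"rotation":[0,0,-0.55],"gripper":-1}]'
python3 -m creep '[{"travel":[0.99,-0.55,-0.03],"rotation":[0,0,-0.55],"gripper":-1},{"travel":[0.99,-0.55,-0.03],"rotation":[0,0,-0.55],"gripper":-1},{"travel":[0.99,-0.55,-0.03],"rotation":[0,0,-0.55],"gripper":-1},{"travel":[0.99,-0.55,-0.03],"rotation":[0,0,-0.55],"gripper":-1},{"travel":[0.99,-0.55,-0.03],"rotation":[0,0,-0.55],"gripper":-1},{"travel":[0.99,-0.55,-0.03],"rotation":[0,0,-0.55],"gripper":-1},{"travel":[0.99,-0.55,-0.03],"rotation":[0,0,-0.55],"gripper":-1},{"travel":[0.99,-0.55,-0.03],"rotation":[0,0,-0.55],"gripper":-1},{"travel":[0.99,-0.55,-0.03],"rotation":[0,0,-0.55],"gripper":-1},{"travel":[0.99,-0.55,-0.03],"rotation":[0,0,-0.55],"gripper":-1}]'
python3 - <<'E'
from h import *
print(read_state()['joint_positions'].round(2),tool())
a=plan([.30,.095,.25],down(np.pi/2+PSI))
E
```

```text
time_s: 0.93
ee_pos: [0.3357, -0.3242, 0.2369]
tcp_rot: [-0.0, 0.921, 0.391, -0.0]
wrist_force: [0.7, 0.9, 0.3]
finger_gap: 0.085
gripper_force: 0.0
time_s: 1.77
ee_pos: [0.3555, -0.1001, 0.243]
tcp_rot: [-0.0, 0.829, 0.559, -0.0]
wrist_force: [0.4, 0.1, 0.0]
finger_gap: 0.0855
gripper_force: 0.0
[-0.46 -0.05  1.86  0.    1.33 -0.08] (array([ 0.35546847, -0.10011032,  0.24302951]), array([[ 3.74917855e-01,  9.27057945e-01, -4.11454053e-04],
       [ 9.27058032e-01, -3.74917774e-01,  2.61272047e-04],
       [ 8.79528893e-05, -4.79397340e-04, -9.99999881e-01]]))
9 x travel [0.99, -0.55, -0.04] rot [-0.0, -0.0, -0.54]
```

```bash
python3 -m creep '[{"travel":[0.99,-0.55,-0.03],"rotation":[0,0,-0.54],"gripper":-1},{"travel":[0.99,-0.55,-0.03],"rotation":[0,0,-0.54],"gripper":-1},{"travel":[0.99,-0.55,-0.03],"rotation":[0,0,-0.54],"gripper":-1},{"travel":[0.99,-0.55,-0.03],"rotation":[0,0,-0.54],"gripper":-1},{"travel":[0.99,-0.55,-0.03],"rotation":[0,0,-0.54],"gripper":-1},{"travel":[0.99,-0.55,-0.03],"rotation":[0,0,-0.54],"gripper":-1},{"travel":[0.99,-0.55,-0.03],"rotation":[0,0,-0.54],"gripper":-1},{"travel":[0.99,-0.55,-0.03],"rotation":[0,0,-0.54],"gripper":-1},{"travel":[0.99,-0.55,-0.03],"rotation":[0,0,-0.54],"gripper":-1}]'
python3 -m creep '[{"travel":[0.02,0.23,0.64],"rotation":[-1,0,0],"gripper":0.43},{"travel":[0.02,0.23,0.64],"rotation":[-1,0,0],"gripper":0.43},{"travel":[0.02,0.23,0.64],"rotation":[-1,0,0],"gripper":0.43},{"travel":[0.02,0.23,0.64],"rotation":[-1,0,0],"gripper":0.43},{"travel":[0.02,0.23,0.64],"rotation":[-1,0,0],"gripper":0.43},{"travel":[0.02,0.23,0.64],"rotation":[-1,0,0],"gripper":0.43},{"travel":[0.02,0.23,0.64],"rotation":[-1,0,0],"gripper":0.43},{"travel":[0.02,0.23,0.64],"rotation":[-1,0,0],"gripper":0.43},{"travel":[0.02,0.23,0.64],"rotation":[-1,0,0],"gripper":0.43},{"travel":[0.02,0.23,0.64],"rotation":[-1,0,0],"gripper":0.43}]'
python3 - <<'E'
from h import *
p,m=tool(); print(read_state()['joint_positions'].round(2),p,m.round(2))
C=cam('wrist'); im=vision.get_image('wrist'); 
B=kiln([-.13,0,.012]); print(proj(C,B),proj(C,B+Rz(PSI)@[0,.05,0]),proj(C,B-Rz(PSI)@[0,.05,0]))
cv2.imwrite('pics/w1.png',im[:,:,::-1])
E
```

```text
time_s: 2.52
ee_pos: [0.3006, 0.0951, 0.2485]
tcp_rot: [-0.0, 0.723, 0.691, -0.0]
wrist_force: [-0.6, 1.1, 0.4]
finger_gap: 0.0853
gripper_force: 0.0
time_s: 3.35
ee_pos: [0.3747, 0.0888, 0.1474]
tcp_rot: [0.236, 0.688, 0.652, 0.216]
wrist_force: [0.7, -1.7, 0.5]
finger_gap: 0.0243
gripper_force: 0.0
[ 0.21 -0.17  2.45 -0.65  0.29  0.84] [0.37465524 0.08875038 0.147392  ] [[ 0.06  0.79  0.6 ]
 [ 1.   -0.04 -0.04]
 [-0.01  0.61 -0.8 ]]
[308.00091242 227.99553941] [306.87898354 139.60205244] [308.98310001 305.37922068]
```

View pics/w1.png

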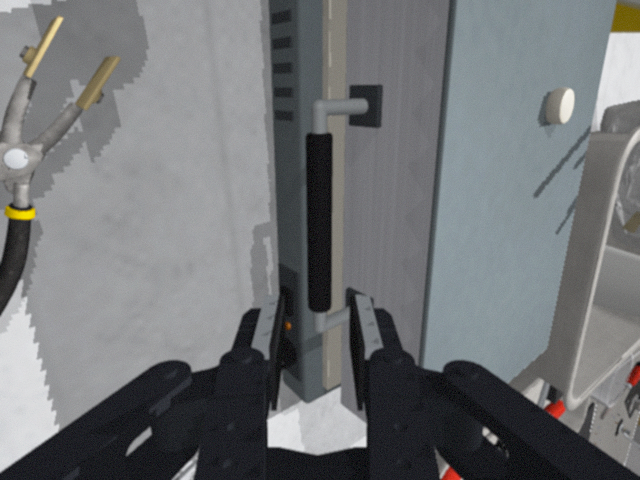

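The wrist view shows the handle at (320,222), rows 133–312, predicted at (308,228). The fingers are centred near column 318.

```bash
python3 - <<'E'
from h import *
C=cam('wrist'); T=cam('top')
t=lambda x,y:(150+x/2.6,140+y/2.6)
print(plane(C,(320,222),.072), tri(C,(320,222),T,t(192,257.5)))
B=plane(C,(320,222),.072); p,m=tool(); print('tool frame',m.T@(B-p))
M=down(np.pi/2+PSI,-37)
plan(B+M[:,2]*.012,M); print(vision.camera_info('wrist')['fx'], m.T@(ray(C,(0,0))[0]-p))
E
```

```text
[0.4351569 0.0933164 0.072    ] (array([0.42467142, 0.09753284, 0.08403609]), np.float64(0.0033349464937051953))
tool frame [0.00998882 0.00274536 0.09580187]
6 x travel [0.08, 0.02, 0.9] rot [0.01, 0.05, -0.01]
424.6122218575905 [ 0.08008333  0.0009756  -0.14187434]
```

```bash
python3 - <<'E'
from h import *
C=cam('wrist'); im=vision.get_image('wrist'); C2=cam('wrist')
m=(im.max(2)<45).astype(np.uint8); m[:, :300]=0; m[:,340:]=0; m[:120]=0; m[320:]=0
ys,xs=np.nonzero(m[130:270,300:340]); print(xs.mean()+300, np.nonzero(m.sum(1)>10)[0][[0,-1]])
c=xs.mean()+300
for z in (.072,): print(plane(C,(c,222),z),plane(C2,(c,222),z))
p,mm=tool(); print(p,mm[:,2],mm.T@(plane(C2,(c,222),.072)-p))
E
```

```text
319.82100814971324 [132 309]
[0.43502634 0.0933478  0.072     ] [0.43575755 0.09342305 0.072     ]
[0.37490131 0.08813952 0.14744008] [ 0.6028275  -0.04559003 -0.79656798] [0.00979625 0.00265211 0.0965381 ]
```

```bash
python3 -m creep '[{"travel":[0.1,0.03,0.85],"rotation":[0,0,0],"gripper":0.43},{"travel":[0.1,0.03,0.85],"rotation":[0,0,0],"gripper":0.43},{"travel":[0.1,0.03,0.85],"rotation":[0,0,0],"gripper":0.43},{"travel":[0.1,0,0.85],"rotation":[0,0,0],"gripper":0.43},{"travel":[0,0,0],"rotation":[0,0,0],"gripper":0.43},{"travel":[0,0,0],"rotation":[0,0,0],"gripper":0.43}]'
python3 - <<'E'
from h import *
C2=cam('wrist'); im=vision.get_image('wrist'); print(tool())
cv2.imwrite('pics/w2.png',im[:,:,::-1])
E
```

```text
time_s: 3.95
ee_pos: [0.4183, 0.0907, 0.1116]
tcp_rot: [0.233, 0.689, 0.652, 0.213]
wrist_force: [-0.8, 0.5, 0.3]
finger_gap: 0.0245
gripper_force: 0.0
(array([0.41771317, 0.09071541, 0.11160166]), array([[ 0.05915067,  0.79958957,  0.59762673],
       [ 0.99819158, -0.04095142, -0.04400636],
       [-0.01071336,  0.59914898, -0.80056588]]))
```

View pics/w2.png

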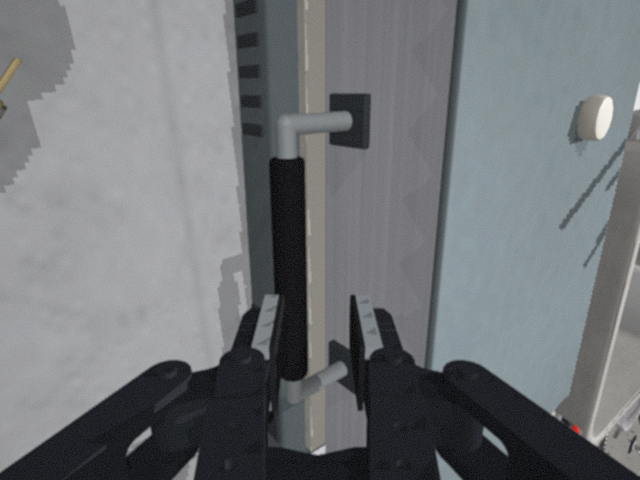

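```bash
python3 - <<'E'
from h import *
p,m=tool(); print(p,read_state()['joint_positions'].round(3))
C=cam('wrist')
# bar line: top/bottom ends now
for z in (.066,.072,.078):
    q=plane(C,(289.5,265),z); print(q,m.T@(q-p))
p1=np.array([0.37490131,0.08813952,0.14744008])
M1=m # orientation nearly equal
o=p1+M1@np.array([.080,.001,-.1419]); d1=plane(C,(319.8,222),0)-ray(C,(319.8,222))[0]
o2,d2=ray(C,(289.5,265))
# intersect in x,z
A=np.array([[d1[0],-d2[0]],[d1[2],-d2[2]]]); s=np.linalg.solve(A,[o2[0]-o[0],o2[2]-o[2]]); print(o2+s[1]*d2)
E
```

```text
[0.41771317 0.09071541 0.11160166] [ 0.179 -0.01   2.46  -1.174  0.163  1.355]
[0.43661961 0.09171733 0.066     ] [ 0.00260698 -0.01224583  0.04776203]
[0.43291255 0.09493201 0.072     ] [ 0.0055323  -0.0117467   0.04060174]
[0.4292055 0.0981467 0.078    ] [ 0.00845762 -0.01124758  0.03344144]
[0.42202889 0.10437013 0.0896156 ]
```

```bash
python3 - <<'E'
from h import *
Y=np.pi/2+PSI
B=np.array([.432,.095,.074]); M=down(Y,-24)
plan(B-M[:,2]*.06,M,6)
E
```

```text
6 x travel [0.04, 0.0, -0.17] rot [0.53, 0.04, -0.02]
```

```bash
python3 -m creep '[{"travel":[0.04,0,-0.17],"rotation":[0.53,0.04,-0.02],"gripper":0.43},{"travel":[0.04,0,-0.17],"rotation":[0.53,0.04,-0.02],"gripper":0.43},{"travel":[0.04,0,-0.17],"rotation":[0.53,0.04,-0.02],"gripper":0.43},{"travel":[0.04,0,-0.17],"rotation":[0.53,0.04,-0.02],"gripper":0.43},{"travel":[0.04,0,-0.17],"rotation":[0.53,0.04,-0.02],"gripper":0.43},{"travel":[0.04,0,-0.17],"rotation":[0.53,0.04,-0.02],"gripper":0.43},{"travel":[0,0,0],"rotation":[0,0,0],"gripper":0.43},{"travel":[0,0,0],"rotation":[0,0,0],"gripper":0.43}]'
python3 - <<'E'
from h import *
p,m=tool(); print(p,m.round(3),read_state()['joint_positions'].round(3))
C=cam('wrist'); im=vision.get_image('wrist')
k=(im.max(2)<45).astype(np.uint8); k[:,:230]=0; k[:,400:]=0
for r in (150,180,210,240,270): print(r,np.nonzero(k[r])[0][[0,-1]] if k[r].any() else None)
M=down(np.pi/2+PSI,-24); B=np.array([.432,.095,.074]); print(proj(C,B)); plan(B+M[:,2]*.01,M)
E
```

```text
time_s: 4.67
ee_pos: [0.4107, 0.0904, 0.1255]
tcp_rot: [0.178, 0.704, 0.668, 0.159]
wrist_force: [-0.2, -0.4, -0.3]
finger_gap: 0.0243
gripper_force: 0.0
[0.41073594 0.09042505 0.12549282] [[ 0.055  0.885  0.462]
 [ 0.998 -0.043 -0.037]
 [-0.013  0.463 -0.886]] [ 0.139 -0.046  2.316 -0.255  0.411  0.402]
150 [286 311]
180 [284 315]
210 [285 315]
240 [286 315]
270 [287 315]
[304.18307274 252.03076306]
4 x travel [0.08, -0.04, 0.81] rot [0.22, 0.06, -0.02]
```

```bash
python3 -m creep '[{"travel":[0.08,-0.07,0.8],"rotation":[0.2,0.06,-0.02],"gripper":0.43},{"travel":[0.08,-0.07,0.8],"rotation":[0.2,0.06,-0.02],"gripper":0.43},{"travel":[0.08,-0.07,0.8],"rotation":[0.2,0.06,-0.02],"gripper":0.43},{"travel":[0.08,-0.07,0.8],"rotation":[0.2,0.06,-0.02],"gripper":0.43},{"travel":[0,0,0],"rotation":[0,0,0],"gripper":0.43},{"travel":[0,0,0],"rotation":[0,0,0],"gripper":0.43}]'
python3 - <<'E'
from h import *
p,m=tool(); print(p,m.round(3),read_state()['joint_positions'].round(3))
im=vision.get_image('wrist')
cv2.imwrite('pics/w3.png',im[:,:,::-1])
E
```

```text
time_s: 5.22
ee_pos: [0.4327, 0.0948, 0.0635]
tcp_rot: [0.151, 0.706, 0.677, 0.144]
wrist_force: [-0.5, -0.8, -0.7]
finger_gap: 0.0245
gripper_force: 0.0
[0.43271667 0.09480251 0.06348846] [[ 0.043  0.912  0.407]
 [ 0.999 -0.038 -0.019]
 [-0.002  0.408 -0.913]] [ 0.112  0.121  2.341 -0.244  0.271  0.376]
```

View pics/w3.png

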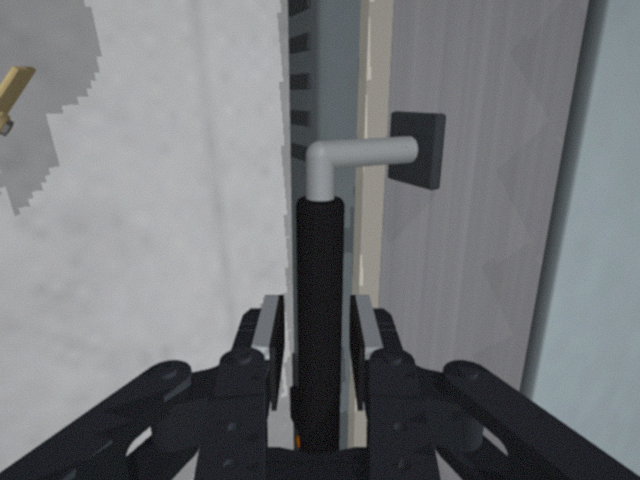

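The bar at column 320 is centred between the pads (283–352). Close on it.

```bash
python3 -m creep '[{"travel":[0,0,0.3],"rotation":[0,0,0],"gripper":0.43},{"travel":[0,0,0],"rotation":[0,0,0],"gripper":1},{"travel":[0,0,0],"rotation":[0,0,0],"gripper":1},{"travel":[0,0,0],"rotation":[0,0,0],"gripper":1},{"travel":[0,0,0],"rotation":[0,0,0],"gripper":1}]'
python3 - <<'E'
from h import *
p,m=tool(); print(p,m[:,2])
hx=.250; ph0=np.arctan2(.016,.25); r=np.hypot(.016,.25)
# bar at shut: grasp centre; hinge from it
Bx=p-m[:,2]*.016; print('bar',Bx)
X=Rz(PSI)@[1,0,0]; hinge=Bx+X*.25; hinge[2]=.056
st=(p,m)
off=m.T@(Bx-p)
for a in (45,):
    A=R.from_rotvec(np.radians(a)*(Rz(PSI)@[0,1,0])).as_matrix()
    st2=(hinge+A@(p-hinge),A@m); plan(*st2,N=12,start=st); print(st2)
E
```

```text
time_s: 5.68
ee_pos: [0.4357, 0.0949, 0.0589]
tcp_rot: [0.152, 0.706, 0.677, 0.144]
wrist_force: [-1.8, 3.4, -2.9]
finger_gap: 0.0123
gripper_force: 58.6
[0.4356784  0.09487837 0.05888095] [ 0.40913259 -0.01879528 -0.91228135]
bar [0.42913228 0.09517909 0.07347746]
12 x travel [-0.0, 0.36, -0.71] rot [0.94, 0.0, -0.0]
(array([0.50895173, 0.09172567, 0.23018017]), array([[ 4.19661222e-02,  9.33848380e-01, -3.55198604e-01],
       [ 9.99118642e-01, -3.95395555e-02,  1.40912299e-02],
       [-8.85322689e-04, -3.55476901e-01, -9.34684647e-01]]))
```

```bash
python3 -m creep '[{"travel":[0,0.36,-0.71],"rotation":[0.94,0,0],"gripper":1},{"travel":[0,0.36,-0.71],"rotation":[0.94,0,0],"gripper":1},{"travel":[0,0.36,-0.71],"rotation":[0.94,0,0],"gripper":1},{"travel":[0,0.36,-0.71],"rotation":[0.94,0,0],"gripper":1}]'
python3 -m creep '[{"travel":[0,0.36,-0.71],"rotation":[0.94,0,0],"gripper":1},{"travel":[0,0.36,-0.71],"rotation":[0.94,0,0],"gripper":1},{"travel":[0,0.36,-0.71],"rotation":[0.94,0,0],"gripper":1},{"travel":[0,0.36,-0.71],"rotation":[0.94,0,0],"gripper":1},{"travel":[0,0,0],"rotation":[0,0,0],"gripper":1},{"travel":[0,0,0],"rotation":[0,0,0],"gripper":1}]'
python3 - <<'E'
from h import *
p,m=tool(); print(p,m[:,2],read_state()['joint_positions'].round(2)); b=p-m[:,2]*.016; print('bar',b, np.degrees(np.arctan2(b[2]-.056,.679-b[0]))-3.7)
E
```

```text
time_s: 6.02
ee_pos: [0.4449, 0.0944, 0.1222]
tcp_rot: [0.057, 0.72, 0.69, 0.054]
wrist_force: [8.2, -1.9, -15.1]
finger_gap: 0.0125
gripper_force: 61.0
time_s: 6.52
ee_pos: [0.4716, 0.0931, 0.1812]
tcp_rot: [-0.036, 0.721, 0.691, -0.036]
wrist_force: [-1.5, -0.5, 5.3]
finger_gap: 0.0124
gripper_force: 62.9
[0.47161292 0.09311869 0.1811683 ] [-0.10214817  0.00249112 -0.99476608] [0.04 0.23 1.71 0.01 1.31 0.09]
bar [0.47324729 0.09307884 0.19708456] 30.738418628262753
```

```bash
cat >> h.py <<'E'
def bararc(a0,a1,t0,t1,p,m,n,rows):
    """plan n segments: bar angle a0->a1, tool tilt about kiln y t0->t1 (deg)"""
    X=Rz(PSI)@[1,0,0]; Yk=Rz(PSI)@[0,1,0]; b=p-m[:,2]*.016
    f=lambda a:.2505*(-np.cos(np.radians(a+3.7))*X+np.sin(np.radians(a+3.7))*np.array([0,0,1]))
    hg=b-f(a0); st=(p,m); print('hinge',hg)
    for i in range(1,n+1):
        A=R.from_rotvec(np.radians((t1-t0)*i/n)*Yk).as_matrix()@m
        st=plan(hg+f(a0+(a1-a0)*i/n)+A[:,2]*.016,A,rows,start=st)
E
python3 - <<'E'
from h import *
bararc(30.7,80,5.9,22,*tool(),4,4)
E
```

```text
hinge [0.67974717 0.08419386 0.05556032]
4 x travel [-0.0, 0.35, -0.56] rot [0.25, -0.0, -0.0]
4 x travel [-0.0, 0.43, -0.5] rot [0.25, -0.0, -0.0]
4 x travel [-0.0, 0.5, -0.43] rot [0.25, -0.0, -0.0]
4 x travel [-0.0, 0.56, -0.36] rot [0.25, -0.0, -0.0]
```

```bash
python3 -m creep '[{"travel":[0,0.35,-0.56],"rotation":[0.25,0,0],"gripper":1},{"travel":[0,0.35,-0.56],"rotation":[0.25,0,0],"gripper":1},{"travel":[0,0.35,-0.56],"rotation":[0.25,0,0],"gripper":1},{"travel":[0,0.35,-0.56],"rotation":[0.25,0,0],"gripper":1},{"travel":[0,0.43,-0.5],"rotation":[0.25,0,0],"gripper":1},{"travel":[0,0.43,-0.5],"rotation":[0.25,0,0],"gripper":1},{"travel":[0,0.43,-0.5],"rotation":[0.25,0,0],"gripper":1},{"travel":[0,0.43,-0.5],"rotation":[0.25,0,0],"gripper":1}]'
python3 -m creep '[{"travel":[0,0.5,-0.43],"rotation":[0.25,0,0],"gripper":1},{"travel":[0,0.5,-0.43],"rotation":[0.25,0,0],"gripper":1},{"travel":[0,0.5,-0.43],"rotation":[0.25,0,0],"gripper":1},{"travel":[0,0.5,-0.43],"rotation":[0.25,0,0],"gripper":1},{"travel":[0,0,0],"rotation":[0,0,0],"gripper":1},{"travel":[0,0,0],"rotation":[0,0,0],"gripper":1}]'
python3 - <<'E'
from h import *
p,m=tool(); print(p,m[:,2],read_state()['joint_positions'].round(2)); b=p-m[:,2]*.016; a=np.degrees(np.arctan2(b[2]-.056,.6797-b[0]))-3.7;print('bar',b,a, np.hypot(b[2]-.056,.6797-b[0]))
bararc(a,80,0,4,p,m,1,4)
im=vision.get_image('side'); cv2.imwrite('pics/s1.png',im[:,:,::-1])
E
```

```text
time_s: 7.18
ee_pos: [0.546, 0.0899, 0.2501]
tcp_rot: [-0.087, 0.717, 0.687, -0.085]
wrist_force: [3.9, -0.7, -23.3]
finger_gap: 0.0121
gripper_force: 59.1
time_s: 7.68
ee_pos: [0.5954, 0.0878, 0.2723]
tcp_rot: [-0.111, 0.714, 0.683, -0.108]
wrist_force: [6.2, -1.8, -21.0]
finger_gap: 0.0121
gripper_force: 59.5
[0.59543048 0.08782019 0.27230819] [-0.30496773  0.010841   -0.95230098] [0.02 0.48 1.13 0.02 1.84 0.07]
bar [0.60030996 0.08764674 0.28754501] 67.37465241061246 0.24477717970510213
hinge [0.68148102 0.08415423 0.05058654]
4 x travel [-0.0, 0.57, -0.36] rot [0.25, -0.0, -0.0]
```

```bash
python3 -m creep '[{"travel":[0,0.57,-0.38],"rotation":[0.25,0,0],"gripper":1},{"travel":[0,0.57,-0.38],"rotation":[0.25,0,0],"gripper":1},{"travel":[0,0.57,-0.38],"rotation":[0.25,0,0],"gripper":1},{"travel":[0,0.57,-0.38],"rotation":[0.25,0,0],"gripper":1},{"travel":[0,0,0],"rotation":[0,0,0],"gripper":1},{"travel":[0,0,0],"rotation":[0,0,0],"gripper":1},{"travel":[0,0,0],"rotation":[0,0,0],"gripper":1}]'
python3 - <<'E'
from h import *
p,m=tool(); print(p,m[:,2],read_state()['joint_positions'].round(2)); b=p-m[:,2]*.016; a=np.degrees(np.arctan2(b[2]-.056,.6797-b[0]))-3.7;print('bar',b,a, np.hypot(b[2]-.056,.6797-b[0]))
im=vision.get_image('side'); cv2.imwrite('pics/s1.png',im[150:390,130:450,::-1].repeat(2,0).repeat(2,1))
im=vision.get_image('top'); cv2.imwrite('pics/t1.png',im[:,:,::-1])
E
```

```text
time_s: 8.32
ee_pos: [0.6484, 0.0855, 0.2834]
tcp_rot: [-0.136, 0.709, 0.679, -0.132]
wrist_force: [4.0, -1.7, -28.9]
finger_gap: 0.0121
gripper_force: 61.4
[0.6484208  0.08551288 0.28340715] [-0.37167508  0.013349   -0.9282669 ] [0.01 0.61 0.89 0.02 2.02 0.06]
bar [0.6543676  0.0852993  0.29825942] 80.33043364425994 0.24358029187327676
```

View pics/s1.png

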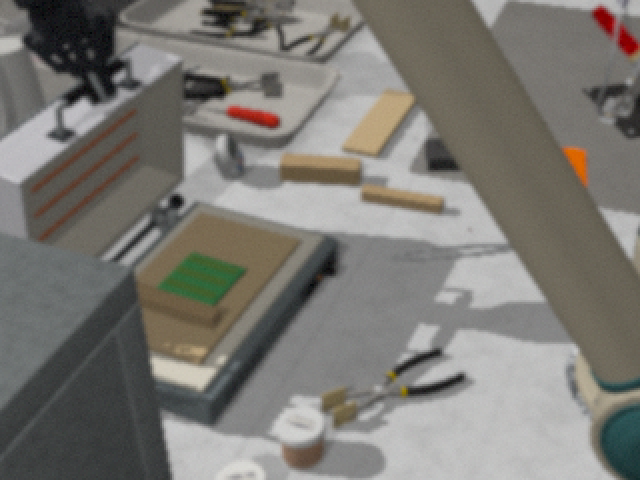

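The side picture shows the lid standing near 80°, with the tile at (202,278) and the first bar at (180,303) on the shelf. Release and back off.

```bash
python3 -m creep '[{"travel":[0,0,0],"rotation":[0,0,0],"gripper":0.4},{"travel":[0,0,0],"rotation":[0,0,0],"gripper":0.4},{"travel":[0,0,0],"rotation":[0,0,0],"gripper":0.4},{"travel":[0,0,-0.6],"rotation":[0,0,0],"gripper":0.4},{"travel":[0,0,-0.8],"rotation":[0,0,0],"gripper":0.4},{"travel":[0,0,-0.8],"rotation":[0,0,0],"gripper":0.4},{"travel":[0,0,-0.8],"rotation":[0,0,0],"gripper":0.4}]'
python3 - <<'E'
from h import *
p,m=tool(); print(p,read_state()['joint_positions'].round(2))
C=cam('wrist'); im=vision.get_image('wrist')
k=(im.max(2)<45).astype(np.uint8); k[:,:230]=0; k[:,400:]=0
for r in (120,150,180,210,240,270,300): print(r,np.nonzero(k[r])[0][[0,-1]] if k[r].any() else None)
M=down(np.pi/2+PSI,0); plan([.58,-.10,.40],M); plan([.45,-.2,.30],down(np.pi/2+PSI),start=([.58,-.10,.40],M))
E
```

```text
time_s: 9.0
ee_pos: [0.668, 0.0856, 0.3496]
tcp_rot: [-0.135, 0.709, 0.68, -0.13]
wrist_force: [-0.1, 0.3, 0.4]
finger_gap: 0.0259
gripper_force: 0.0
[0.66797007 0.08555263 0.34962331] [0.01 0.65 0.66 0.02 2.21 0.07]
120 None
150 [356 365]
180 [317 345]
210 [317 344]
240 [317 344]
270 [317 343]
300 [277 356]
10 x travel [-0.95, -0.45, -0.15] rot [-0.53, 0.0, 0.0]
7 x travel [-0.75, -0.9, 0.71] rot [0.0, 0.0, 0.0]
```

```bash
python3 - <<'E'
from h import *
from scipy.optimize import brentq
C=cam('wrist')
o,d=ray(C,(330.5,225))
g=lambda s: np.hypot(*( (o+s*d)[[0,2]]-[.6797,.056]))-.2505
for s in np.linspace(.05,.5,91):
    if g(s)*g(s+.005)<0:
        b=o+brentq(g,s,s+.005)*d; print(b, np.degrees(np.arctan2(b[2]-.056,.6797-b[0]))-3.7)
M=down(np.pi/2+PSI,0); plan([.50,-.12,.37],M)
E
```

```text
[0.66050825 0.1085466  0.30576374] 81.9060476415301
12 x travel [-0.89, -0.67, 0.06] rot [-0.44, 0.0, 0.0]
```

```bash
python3 -m creep '[{"travel":[-0.89,-0.67,0],"rotation":[-0.44,0,0],"gripper":0.1},{"travel":[-0.89,-0.67,0],"rotation":[-0.44,0,0],"gripper":0.1},{"travel":[-0.89,-0.67,0],"rotation":[-0.44,0,0],"gripper":0.1},{"travel":[-0.89,-0.67,0],"rotation":[-0.44,0,0],"gripper":0.1},{"travel":[-0.89,-0.67,0.06],"rotation":[-0.44,0,0],"gripper":0.1},{"travel":[-0.89,-0.67,0.06],"rotation":[-0.44,0,0],"gripper":0.1}]'
python3 -m creep '[{"travel":[-0.89,-0.67,0.1],"rotation":[-0.44,0,0],"gripper":0.1},{"travel":[-0.89,-0.67,0.1],"rotation":[-0.44,0,0],"gripper":0.1},{"travel":[-0.89,-0.67,0.1],"rotation":[-0.44,0,0],"gripper":0.1},{"travel":[-0.89,-0.67,0.1],"rotation":[-0.44,0,0],"gripper":0.1},{"travel":[-0.89,-0.67,0.1],"rotation":[-0.44,0,0],"gripper":0.1},{"travel":[-0.89,-0.67,0.1],"rotation":[-0.44,0,0],"gripper":0.1},{"travel":[0,0,0],"rotation":[0,0,0],"gripper":0.1},{"travel":[0,0,0],"rotation":[0,0,0],"gripper":0.1}]'
python3 - <<'E'
from h import *
p,m=tool(); print(p,m.round(3))
C=cam('wrist'); im=vision.get_image('wrist'); cv2.imwrite('pics/w4.png',im[:,:,::-1])
import pickle; pickle.dump(C,open('C4.pkl','wb'))
im=vision.get_image('top'); cv2.imwrite('pics/t2.png',im[:,:,::-1])
E
```

```text
time_s: 9.55
ee_pos: [0.5854, -0.0184, 0.3698]
tcp_rot: [-0.069, 0.719, 0.689, -0.067]
wrist_force: [0.1, -1.2, -0.5]
finger_gap: 0.0384
gripper_force: 0.0
time_s: 10.22
ee_pos: [0.4998, -0.1213, 0.3674]
tcp_rot: [-0.003, 0.723, 0.691, -0.004]
wrist_force: [0.5, 0.1, 0.3]
finger_gap: 0.0385
gripper_force: 0.0
[ 0.49980377 -0.12127981  0.36742479] [[ 0.045  0.999 -0.009]
 [ 0.999 -0.045 -0.002]
 [-0.002 -0.009 -1.   ]]
```

View pics/w4.png

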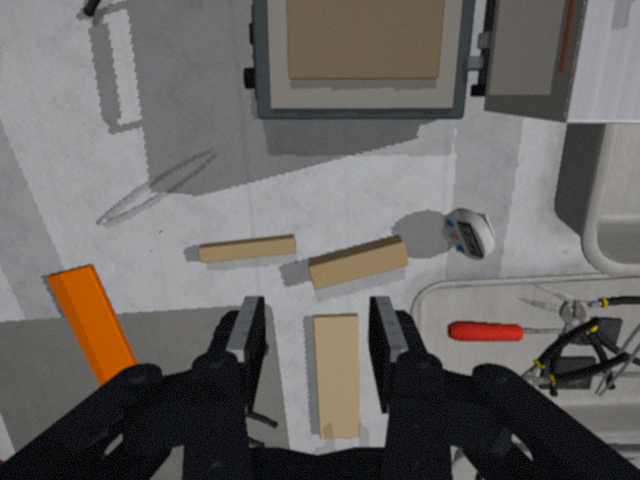

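Wrist view: thin bar (248,248), thick bar (358,262), buff upper shelf (337,376), hearth right edge from (288,77) to (440,78), timer (468,233).

```bash
python3 - <<'E'
from h import *
import pickle
C=pickle.load(open('C4.pkl','rb')); w=cv2.imread('pics/w4.png')[:,:,::-1].copy(); t=cv2.imread('pics/t2.png')[:,:,::-1].copy(); T=cam('top')
def rep(n,C,im,lo,hi,roi,z):
    for c in blobs(im,lo,hi,roi,150):
        r=cv2.minAreaRect(c); q=np.array([plane(C,p,z) for p in cv2.boxPoints(r)])
        e1,e2=q[1]-q[0],q[2]-q[1]; L=e1 if np.linalg.norm(e1)>np.linalg.norm(e2) else e2
        print(n,np.round(r[0],1),'ctr',q.mean(0).round(4),'size',round(np.linalg.norm(e1),4),round(np.linalg.norm(e2),4),'long axis deg',round(np.degrees(np.arctan2(L[1],L[0])),1))
buff=((8,60,90),(30,255,255))
rep('thin w',C,w,*buff,(190,220,300,270),.02)
rep('shelf w',C,w,*buff,(300,300,372,445),.012)
rep('thin t',T,t,*buff,(320,225,345,280),.02)
rep('shelf t',T,t,*buff,(360,195,445,235),.012)
rep('tile t',T,t,(35,80,40),(90,255,255),(150,140,320,260),.069)
print([plane(C,p,.06).round(4) for p in ((288,77),(440,78))])
hsv=cv2.cvtColor(t,cv2.COLOR_RGB2HSV); print(hsv[215,200:270:6].tolist())
cv2.imwrite('pics/t2c.png',cv2.resize(t[140:270,150:350,::-1],None,fx=4,fy=4,interpolation=cv2.INTER_CUBIC))
E
```

```text
thin w [246.7 249.3] ctr [ 0.4068 -0.2176  0.02  ] size 0.1194 0.0221 long axis deg 5.1
shelf w [337.2 375.9] ctr [ 0.513  -0.4168  0.012 ] size 0.0573 0.2012 long axis deg -89.1
thin t [333.3 250. ] ctr [ 0.404 -0.22   0.02 ] size 0.0178 0.1151 long axis deg -175.9
shelf t [399.9 216.7] ctr [ 0.5107 -0.4207  0.012 ] size 0.0566 0.1953 long axis deg -89.7
tile t [231.5 197.9] ctr [0.5466 0.0827 0.069 ] size 0.0769 0.0535 long axis deg -5.0
[array([ 0.4739, -0.0227,  0.06  ]), array([ 0.6247, -0.0305,  0.06  ])]
[[19, 71, 101], [20, 33, 141], [20, 36, 106], [16, 66, 93], [18, 72, 106], [17, 67, 106], [18, 64, 108], [19, 69, 107], [18, 69, 104], [17, 72, 106], [17, 68, 109], [17, 65, 106]]
```

View pics/t2c.png

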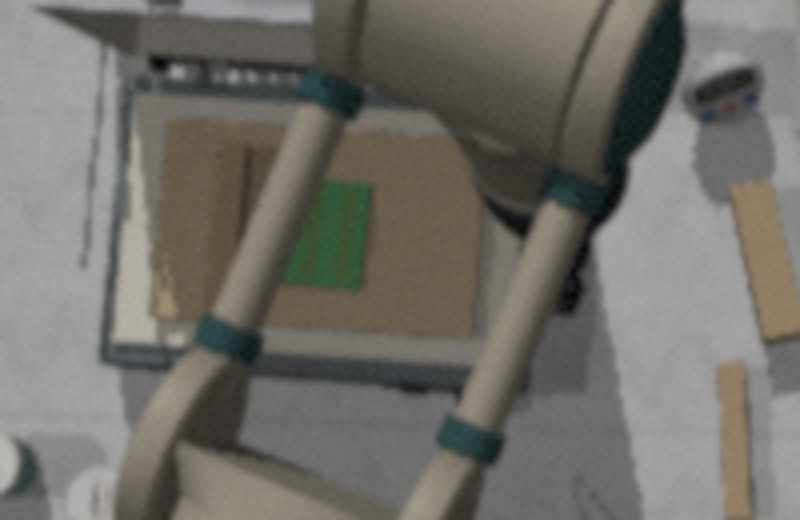

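```bash
python3 - <<'E'
from h import *
T=cam('top'); t=lambda x,y:(150+x/4,140+y/4)
for n,q,z in (('FL',(152,318),.06),('FR',(475,336),.06),('BL',(170,118),.06),('tileBR',(371,184),.069),('tileFR',(361,289),.069),('bar BL',(218,147),.08),('bar BR',(247,149),.08),('bar FL',(210,313),.08)):
    print(n,plane(T,t(*q),z).round(4))
E
```

```text
FL [0.4809 0.2101 0.06  ]
FR [ 0.4731 -0.0283  0.06  ]
BL [0.6311 0.2045 0.06  ]
tileBR [0.5828 0.051  0.069 ]
tileFR [0.5046 0.0552 0.069 ]
bar BL [0.6054 0.1621 0.08  ]
bar BR [0.6044 0.1408 0.08  ]
bar FL [0.4829 0.1619 0.08  ]
```

```bash
python3 - <<'E'
from h import *
a=plan([.4055,-.2185,.13],down(np.radians(4.6)),21)
E
```

```text
21 x travel [-0.35, -0.01, 0.56] rot [-0.01, 0.01, 0.99]
```

```bash
python3 -m creep '[{"travel":[-0.35,0,0.56],"rotation":[0,0,0.99],"gripper":-0.4},{"travel":[-0.35,0,0.56],"rotation":[0,0,0.99],"gripper":-0.4},{"travel":[-0.35,0,0.56],"rotation":[0,0,0.99],"gripper":-0.4},{"travel":[-0.35,0,0.56],"rotation":[0,0,0.99],"gripper":-0.4},{"travel":[-0.35,0,0.56],"rotation":[0,0,0.99],"gripper":-0.4},{"travel":[-0.35,0,0.56],"rotation":[0,0,0.99],"gripper":-0.4},{"travel":[-0.35,0,0.56],"rotation":[0,0,0.99],"gripper":-0.4},{"travel":[-0.35,0,0.56],"rotation":[0,0,0.99],"gripper":-0.4},{"travel":[-0.35,0,0.56],"rotation":[0,0,0.99],"gripper":-0.4},{"travel":[-0.35,0,0.56],"rotation":[0,0,0.99],"gripper":-0.4}]'
python3 -m creep '[{"travel":[-0.35,0,0.56],"rotation":[0,0,0.99],"gripper":-0.4},{"travel":[-0.35,0,0.56],"rotation":[0,0,0.99],"gripper":-0.4},{"travel":[-0.35,0,0.56],"rotation":[0,0,0.99],"gripper":-0.4},{"travel":[-0.35,0,0.56],"rotation":[0,0,0.99],"gripper":-0.4},{"travel":[-0.35,0,0.56],"rotation":[0,0,0.99],"gripper":-0.4},{"travel":[-0.35,0,0.56],"rotation":[0,0,0.99],"gripper":-0.4},{"travel":[-0.35,0,0.56],"rotation":[0,0,0.99],"gripper":-0.4},{"travel":[-0.35,0,0.56],"rotation":[0,0,0.99],"gripper":-0.4},{"travel":[-0.35,0,0.56],"rotation":[0,0,0.99],"gripper":-0.4},{"travel":[-0.35,0,0.56],"rotation":[0,0,0.99],"gripper":-0.4}]'
python3 -m creep '[{"travel":[-0.35,0,0.56],"rotation":[0,0,0.99],"gripper":-0.4},{"travel":[0,0,0],"rotation":[0,0,0],"gripper":-0.4},{"travel":[0,0,0],"rotation":[0,0,0],"gripper":-0.4}]'
cat >> h.py <<'E'
def rep(n,C,im,lo,hi,roi,z,amin=150):
    for c in blobs(im,lo,hi,roi,amin):
        r=cv2.minAreaRect(c); q=np.array([plane(C,p,z) for p in cv2.boxPoints(r)])
        e1,e2=q[1]-q[0],q[2]-q[1]; L=e1 if np.linalg.norm(e1)>np.linalg.norm(e2) else e2
        print(n,np.round(r[0],1),np.round(r[1]),'ctr',q.mean(0).round(4),'size',round(np.linalg.norm(e1),4),round(np.linalg.norm(e2),4),'axis',round(np.degrees(np.arctan2(L[1],L[0])),1))
buff=((8,60,90),(30,255,255))
E
python3 - <<'E'
from h import *
p,m=tool(); print(p,m[:,2])
C=cam('wrist'); im=vision.get_image('wrist'); cv2.imwrite('pics/w5.png',im[:,:,::-1])
rep('w',C,im,*buff,(0,0,640,480),.02,600)
plan([.4055,-.2185,.010],down(np.radians(4.6)))
E
```

```text
time_s: 11.15
ee_pos: [0.4774, -0.1853, 0.2529]
tcp_rot: [-0.002, 0.914, 0.406, -0.006]
wrist_force: [-0.5, 0.7, 0.3]
finger_gap: 0.0598
gripper_force: 0.0
time_s: 11.98
ee_pos: [0.4165, -0.22, 0.1418]
tcp_rot: [-0.0, 0.997, 0.072, -0.006]
wrist_force: [-0.9, -1.1, 0.6]
finger_gap: 0.0597
gripper_force: 0.0
time_s: 12.23
ee_pos: [0.4091, -0.2208, 0.1309]
tcp_rot: [-0.0, 0.999, 0.04, -0.007]
wrist_force: [0.2, 0.7, -0.3]
finger_gap: 0.0599
gripper_force: 0.0
[ 0.40911329 -0.22080971  0.13093123] [-1.31846682e-02  1.77550704e-04 -9.99913063e-01]
w [496.  465.5] [42. 27.] ctr [ 0.2281 -0.3725  0.02  ] size 0.0272 0.0319 axis -85.4
w [317. 224.] [182.  32.] ctr [ 0.4074 -0.2199  0.02  ] size 0.0186 0.1195 axis -174.8
w [571.   66.7] [146. 112.] ctr [ 0.5127 -0.3529  0.02  ] size 0.0572 0.0786 axis -89.8
w [387.1  51.9] [112.  62.] ctr [ 0.5123 -0.2504  0.02  ] size 0.0324 0.057 axis -164.0
7 x travel [-0.02, -0.02, 0.87] rot [-0.0, 0.02, -0.0]
```

```bash
python3 -m creep '[{"travel":[0,0,0.86],"rotation":[0,0.03,-0.02],"gripper":-0.4},{"travel":[0,0,0.86],"rotation":[0,0.03,-0.02],"gripper":-0.4},{"travel":[0,0,0.86],"rotation":[0,0.03,-0.02],"gripper":-0.4},{"travel":[0,0,0.86],"rotation":[0,0.03,-0.02],"gripper":-0.4},{"travel":[0,0,0.86],"rotation":[0,0.03,-0.02],"gripper":-0.4},{"travel":[0,0,0.86],"rotation":[0,0.03,-0.02],"gripper":-0.4},{"travel":[0,0,0.86],"rotation":[0,0,-0.02],"gripper":-0.4},{"travel":[0,0,0],"rotation":[0,0,0],"gripper":-0.4}]'
python3 -m creep '[{"travel":[0,0,0],"rotation":[0,0,0],"gripper":1},{"travel":[0,0,0],"rotation":[0,0,0],"gripper":1},{"travel":[0,0,0],"rotation":[0,0,0],"gripper":1},{"travel":[0,0,0],"rotation":[0,0,0],"gripper":1},{"travel":[0,0,0],"rotation":[0,0,0],"gripper":1},{"travel":[0,0,0],"rotation":[0,0,0],"gripper":1}]'
python3 - <<'E'
from h import *
p,m=tool(); print(p,m.round(3))
Hc=np.array([.555,.090,.06]); ps=-.043
tgt=Hc+Rz(ps)@[-.010,-.072,0]; print(tgt)
# bar centre offset in tool frame
off=m.T@(np.array([.4074,-.2199,p[2]])-p); print('off',off)
st=plan(p+[0,0,.16],m)
M=down(ps); P=tgt-M@[off[0],0,0]; P[2]=p[2]+.16
st=plan(P,M,start=st)
E
```

```text
time_s: 12.95
ee_pos: [0.4075, -0.2205, 0.0091]
tcp_rot: [-0.001, 0.999, 0.044, -0.001]
wrist_force: [-0.4, 0.5, -0.6]
finger_gap: 0.0598
gripper_force: 0.0
time_s: 13.45
ee_pos: [0.4089, -0.222, 0.0123]
tcp_rot: [0.001, 0.999, 0.043, 0.001]
wrist_force: [0.5, 1.1, 6.3]
finger_gap: 0.0178
gripper_force: 59.2
[ 0.40892995 -0.22204277  0.01227248] [[ 0.996  0.086  0.003]
 [ 0.086 -0.996 -0.002]
 [ 0.003  0.002 -1.   ]]
[0.5419142  0.01849642 0.06      ]
off [-1.33943000e-03 -2.26673510e-03 -7.65012252e-06]
9 x travel [0.0, 0.0, -0.89] rot [0.0, 0.0, 0.0]
12 x travel [0.59, -0.99, -0.0] rot [0.0, -0.0, 0.15]
```

```bash
python3 -m creep '[{"travel":[0,0,-0.89],"rotation":[0,0,0],"gripper":1},{"travel":[0,0,-0.89],"rotation":[0,0,0],"gripper":1},{"travel":[0,0,-0.89],"rotation":[0,0,0],"gripper":1},{"travel":[0,0,-0.89],"rotation":[0,0,0],"gripper":1},{"travel":[0,0,-0.89],"rotation":[0,0,0],"gripper":1},{"travel":[0,0,-0.89],"rotation":[0,0,0],"gripper":1},{"travel":[0,0,-0.89],"rotation":[0,0,0],"gripper":1},{"travel":[0,0,-0.89],"rotation":[0,0,0],"gripper":1},{"travel":[0,0,-0.89],"rotation":[0,0,0],"gripper":1}]'
python3 -m creep '[{"travel":[0.59,-0.98,0],"rotation":[0,0,0.15],"gripper":1},{"travel":[0.59,-0.98,0],"rotation":[0,0,0.15],"gripper":1},{"travel":[0.59,-0.98,0],"rotation":[0,0,0.15],"gripper":1},{"travel":[0.59,-0.98,0],"rotation":[0,0,0.15],"gripper":1},{"travel":[0.59,-0.98,0],"rotation":[0,0,0.15],"gripper":1},{"travel":[0.59,-0.98,0],"rotation":[0,0,0.15],"gripper":1},{"travel":[0.59,-0.98,0],"rotation":[0,0,0.15],"gripper":1},{"travel":[0.59,-0.98,0],"rotation":[0,0,0.15],"gripper":1},{"travel":[0.59,-0.98,0],"rotation":[0,0,0.15],"gripper":1},{"travel":[0.59,-0.98,0],"rotation":[0,0,0.15],"gripper":1}]'
python3 -m creep '[{"travel":[0.59,-0.98,0],"rotation":[0,0,0.15],"gripper":1},{"travel":[0.59,-0.98,0],"rotation":[0,0,0.15],"gripper":1},{"travel":[0,0,0],"rotation":[0,0,0],"gripper":1},{"travel":[0,0,0],"rotation":[0,0,0],"gripper":1}]'
python3 - <<'E'
from h import *
p,m=tool(); print(p,m.round(3))
C=cam('wrist'); im=vision.get_image('wrist'); cv2.imwrite('pics/w6.png',im[:,:,::-1])
plan([.5432,.0185,.0735],down(-.043))
E
```

```text
time_s: 14.2
ee_pos: [0.4075, -0.2213, 0.1724]
tcp_rot: [0.0, 0.999, 0.043, 0.0]
wrist_force: [-0.3, -0.3, -0.9]
finger_gap: 0.0181
gripper_force: 59.0
time_s: 15.03
ee_pos: [0.5181, -0.0199, 0.1715]
tcp_rot: [-0.0, 1.0, -0.009, 0.0]
wrist_force: [0.1, 1.2, -1.0]
finger_gap: 0.0179
gripper_force: 59.0
time_s: 15.37
ee_pos: [0.5425, 0.0184, 0.1712]
tcp_rot: [0.0, 1.0, -0.018, -0.0]
wrist_force: [0.2, -0.1, -1.8]
finger_gap: 0.0182
gripper_force: 59.1
[0.54254044 0.01835343 0.17120507] [[ 0.999 -0.037 -0.   ]
 [-0.037 -0.999 -0.   ]
 [-0.     0.    -1.   ]]
6 x travel [0.01, -0.01, 0.81] rot [0.0, 0.0, 0.01]
```

View pics/w6.png

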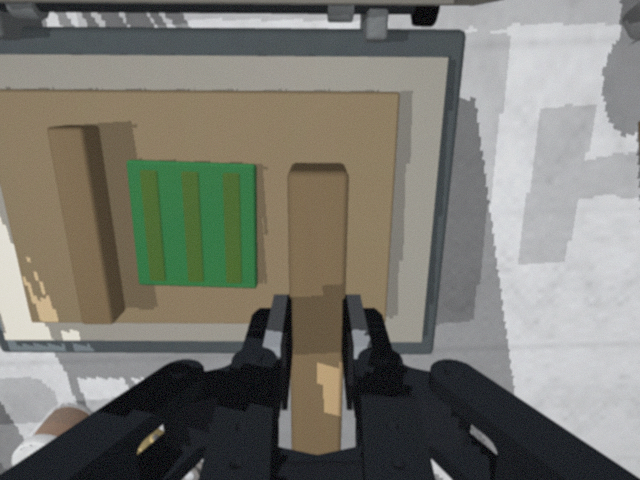

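Tile at (128–257, 160–288), first bar's top from (73,127) to about (100,322), and the carried bar at column 318. That is 11 pictures, one over the limit, so from here on I use numbers only.

```bash
python3 - <<'E'
from h import *
C=cam('wrist')
tc=np.array([plane(C,q,.069) for q in ((128,160),(256,165),(257,288),(138,283))]); print(tc.round(4).tolist(),'tile',tc.mean(0))
br=plane(C,(398,93),.06); print('BR',br,'ctr',br+Rz(-.043)@[-.075,.12,0], plane(C,(0,90),.06))
print('sp_in back',plane(C,(74,127),.08))
E
```

```text
[[0.591, 0.1253, 0.069], [0.5854, 0.0521, 0.069], [0.5078, 0.0579, 0.069], [0.5141, 0.1325, 0.069]] tile [0.54954544 0.09195104 0.069     ]
BR [ 0.62165143 -0.0304058   0.06      ] ctr [0.55187917 0.09270728 0.06      ] [0.63185861 0.19482683 0.06      ]
sp_in back [0.61100955 0.14615252 0.08      ]
```

```bash
python3 -m creep '[{"travel":[0.05,-0.05,0.9],"rotation":[0,0,0.02],"gripper":1},{"travel":[0.05,-0.05,0.9],"rotation":[0,0,0.02],"gripper":1},{"travel":[0.05,-0.05,0.9],"rotation":[0,0,0.02],"gripper":1},{"travel":[0.05,-0.05,0.9],"rotation":[0,0,0.02],"gripper":1},{"travel":[0,0,0.7],"rotation":[0,0,0],"gripper":1},{"travel":[0,0,0.4],"rotation":[0,0,0],"gripper":1},{"travel":[0,0,0.15],"rotation":[0,0,0],"gripper":1},{"travel":[0,0,0],"rotation":[0,0,0],"gripper":1}]'
```

```text
time_s: 16.08
ee_pos: [0.546, 0.0208, 0.0737]
tcp_rot: [-0.0, 1.0, -0.023, -0.001]
wrist_force: [0.5, 0.3, -0.6]
finger_gap: 0.0177
gripper_force: 59.1
```

```bash
python3 -m creep '[{"travel":[0,0,0.07],"rotation":[0,0,0],"gripper":1},{"travel":[0,0,0],"rotation":[0,0,0],"gripper":1},{"travel":[0,0,0],"rotation":[0,0,0],"gripper":1}]'; python3 -m creep '[{"travel":[0,0,0.05],"rotation":[0,0,0],"gripper":1},{"travel":[0,0,0],"rotation":[0,0,0],"gripper":1},{"travel":[0,0,0],"rotation":[0,0,0],"gripper":1}]'
```

```text
time_s: 16.33
ee_pos: [0.5471, 0.0213, 0.0735]
tcp_rot: [-0.0, 1.0, -0.022, 0.001]
wrist_force: [-0.8, -0.5, -0.7]
finger_gap: 0.0179
gripper_force: 59.1
time_s: 16.58
ee_pos: [0.5471, 0.0214, 0.0723]
tcp_rot: [-0.0, 1.0, -0.022, 0.001]
wrist_force: [0.2, 0.5, 1.7]
finger_gap: 0.0179
gripper_force: 59.4
```

```bash
python3 -m creep '[{"travel":[0,0,0],"rotation":[0,0,0],"gripper":0.34},{"travel":[0,0,0],"rotation":[0,0,0],"gripper":0.34},{"travel":[0,0,0],"rotation":[0,0,0],"gripper":0.34},{"travel":[0,0,0],"rotation":[0,0,0],"gripper":0.34},{"travel":[0,0,-0.4],"rotation":[0,0,0],"gripper":0.34},{"travel":[0,0,-0.9],"rotation":[0,0,0],"gripper":0.34},{"travel":[0,0,-0.9],"rotation":[0,0,0],"gripper":0.34},{"travel":[0,0,-0.9],"rotation":[0,0,0],"gripper":0.34},{"travel":[0,0,-0.9],"rotation":[0,0,0],"gripper":0.34},{"travel":[0,0,-0.9],"rotation":[0,0,0],"gripper":0.34}]'
python3 - <<'E'
from h import *
p,m=tool(); print(p,m[:,2])
C=cam('wrist'); im=vision.get_image('wrist'); cv2.imwrite('pics/w7.png',im[:,:,::-1])
rep('tile',C,im,(35,80,40),(90,255,255),(0,0,640,480),.069,2000)
plan([.513,-.418,.14],down(np.radians(90.5)),24)
# edges along rows for the bar: print value profile
hsv=cv2.cvtColor(im,cv2.COLOR_RGB2HSV)
for r in (200,230,260): print(r,hsv[r,262:400:3,2].tolist())
for z,a in ((.06,(-.06,-.0735)),): print(proj(C,[.5465,.0215,.08]),proj(C,[.6045,.019,.08]))
E
```

```text
time_s: 17.42
ee_pos: [0.5465, 0.0214, 0.1711]
tcp_rot: [-0.0, 1.0, -0.022, 0.0]
wrist_force: [1.1, 0.4, -0.1]
finger_gap: 0.0284
gripper_force: 0.0
[0.54650255 0.02144798 0.17106753] [ 2.25560306e-04  2.26058460e-04 -9.99999949e-01]
tile [197. 230.] [130. 126.] ctr [0.5507 0.0951 0.069 ] size 0.0808 0.075 axis -10.2
24 x travel [-0.75, 0.7, 0.07] rot [0.0, -0.0, -0.97]
200 [99, 117, 116, 141, 140, 140, 137, 137, 142, 141, 142, 144, 136, 119, 129, 129, 127, 127, 128, 129, 126, 122, 128, 127, 101, 115, 113, 116, 112, 114, 115, 117, 117, 117, 115, 118, 143, 140, 145, 141, 145, 138, 143, 141, 141, 120]
230 [83, 122, 129, 115, 144, 142, 139, 140, 142, 146, 141, 145, 135, 121, 126, 128, 125, 126, 127, 126, 127, 126, 128, 118, 98, 113, 113, 115, 113, 114, 114, 114, 110, 115, 138, 141, 138, 142, 141, 140, 142, 145, 143, 143, 138, 118]
260 [70, 110, 110, 136, 141, 142, 138, 142, 140, 141, 141, 139, 143, 119, 128, 126, 131, 121, 124, 125, 125, 130, 123, 115, 108, 111, 113, 115, 116, 117, 107, 110, 117, 114, 135, 140, 140, 140, 138, 141, 138, 137, 140, 138, 120, 124]
[318.69077013 240.41613225] [318.64123761 138.66495992]
```

```bash
python3 -m creep '[{"travel":[-0.75,0.7,0],"rotation":[0,0,-0.97],"gripper":-1},{"travel":[-0.75,0.7,0],"rotation":[0,0,-0.97],"gripper":-1},{"travel":[-0.75,0.7,0],"rotation":[0,0,-0.97],"gripper":-1},{"travel":[-0.75,0.7,0],"rotation":[0,0,-0.97],"gripper":-1},{"travel":[-0.75,0.7,0],"rotation":[0,0,-0.97],"gripper":-1},{"travel":[-0.75,0.7,0],"rotation":[0,0,-0.97],"gripper":-1},{"travel":[-0.75,0.7,0],"rotation":[0,0,-0.97],"gripper":-1},{"travel":[-0.75,0.7,0],"rotation":[0,0,-0.97],"gripper":-1},{"travel":[-0.75,0.7,0],"rotation":[0,0,-0.97],"gripper":-1},{"travel":[-0.75,0.7,0],"rotation":[0,0,-0.97],"gripper":-1}]'
python3 -m creep '[{"travel":[-0.75,0.7,0],"rotation":[0,0,-0.97],"gripper":-1},{"travel":[-0.75,0.7,0],"rotation":[0,0,-0.97],"gripper":-1},{"travel":[-0.75,0.7,0],"rotation":[0,0,-0.97],"gripper":-1},{"travel":[-0.75,0.7,0],"rotation":[0,0,-0.97],"gripper":-1},{"travel":[-0.75,0.7,0],"rotation":[0,0,-0.97],"gripper":-1},{"travel":[-0.75,0.7,0],"rotation":[0,0,-0.97],"gripper":-1},{"travel":[-0.75,0.7,0],"rotation":[0,0,-0.97],"gripper":-1},{"travel":[-0.75,0.7,0],"rotation":[0,0,-0.97],"gripper":-1},{"travel":[-0.75,0.7,0],"rotation":[0,0,-0.97],"gripper":-1},{"travel":[-0.75,0.7,0],"rotation":[0,0,-0.97],"gripper":-1}]'
python3 -m creep '[{"travel":[-0.75,0.7,0],"rotation":[0,0,-0.97],"gripper":-1},{"travel":[-0.75,0.7,0],"rotation":[0,0,-0.97],"gripper":-1},{"travel":[-0.75,0.7,0],"rotation":[0,0,-0.97],"gripper":-1},{"travel":[-0.75,0.7,0],"rotation":[0,0,-0.97],"gripper":-1},{"travel":[0,0,0],"rotation":[0,0,0],"gripper":-1},{"travel":[0,0,0],"rotation":[0,0,0],"gripper":-1}]'
python3 - <<'E'
from h import *
p,m=tool(); print(p,m.round(3),read_state()['joint_positions'].round(2))
C=cam('wrist'); im=vision.get_image('wrist'); cv2.imwrite('pics/w8.png',im[:,:,::-1])
rep('w',C,im,*buff,(0,0,640,480),.012,600)
E
```

```text
time_s: 18.3
ee_pos: [0.4389, -0.1498, 0.1698]
tcp_rot: [-0.0, 0.95, 0.313, 0.0]
wrist_force: [1.0, -0.7, -0.9]
finger_gap: 0.0853
gripper_force: 0.0
time_s: 19.13
ee_pos: [0.463, -0.3501, 0.1696]
tcp_rot: [-0.0, 0.792, 0.61, -0.0]
wrist_force: [0.8, 0.3, 0.5]
finger_gap: 0.0853
gripper_force: 0.0
time_s: 19.63
ee_pos: [0.5089, -0.4174, 0.1689]
tcp_rot: [-0.001, 0.704, 0.71, 0.0]
wrist_force: [-0.4, 0.1, -0.6]
finger_gap: 0.0853
gripper_force: 0.0
[ 0.50887967 -0.41738734  0.1689396 ] [[-0.008  1.    -0.001]
 [ 1.     0.008  0.001]
 [ 0.001 -0.001 -1.   ]] [-0.79  0.44  1.41  0.    1.29 -0.8 ]
w [323.  201.5] [263.  88.] ctr [ 0.5145 -0.4195  0.012 ] size 0.0581 0.1973 axis -87.5
```

```bash
python3 -m creep '[{"travel":[-0.04,0.1,0.95],"rotation":[0,0,-0.12],"gripper":-1},{"travel":[-0.04,0.1,0.95],"rotation":[0,0,0],"gripper":-1},{"travel":[0,0,0.95],"rotation":[0,0,0],"gripper":-1},{"travel":[0,0,0.95],"rotation":[0,0,0],"gripper":-1},{"travel":[0,0,0.95],"rotation":[0,0,0],"gripper":-1},{"travel":[0,0,0.95],"rotation":[0,0,0],"gripper":-1},{"travel":[0,0,0.95],"rotation":[0,0,0],"gripper":-1},{"travel":[0,0,0.95],"rotation":[0,0,0],"gripper":-1},{"travel":[0,0,0.6],"rotation":[0,0,0],"gripper":-1},{"travel":[0,0,0.3],"rotation":[0,0,0],"gripper":-1}]'
python3 -m creep '[{"travel":[0,0,0],"rotation":[0,0,0],"gripper":-1},{"travel":[0,0,0],"rotation":[0,0,0],"gripper":-1}]'
```

```text
time_s: 20.52
ee_pos: [0.5114, -0.4167, -0.002]
tcp_rot: [-0.002, 0.701, 0.713, 0.0]
wrist_force: [0.4, -0.2, 0.1]
finger_gap: 0.0855
gripper_force: 0.0
time_s: 20.68
ee_pos: [0.5129, -0.4185, 0.0001]
tcp_rot: [0.0, 0.701, 0.713, 0.0]
wrist_force: [-0.3, 0.6, -0.2]
finger_gap: 0.0856
gripper_force: 0.0
```

```bash
python3 -m creep '[{"travel":[0,0,0],"rotation":[0,0,0],"gripper":0},{"travel":[0,0,0],"rotation":[0,0,0],"gripper":0},{"travel":[0,0,0],"rotation":[0,0,0],"gripper":0.2},{"travel":[0,0,0],"rotation":[0,0,0],"gripper":1},{"travel":[0,0,0],"rotation":[0,0,0],"gripper":1}]'
```

```text
time_s: 21.1
ee_pos: [0.5135, -0.4192, 0.0014]
tcp_rot: [0.001, 0.701, 0.713, 0.0]
wrist_force: [-0.6, 0.9, 6.2]
finger_gap: 0.0575
gripper_force: 64.9
```

```bash
python3 -m creep '[{"travel":[0,0,-0.5],"rotation":[0,0,0],"gripper":1},{"travel":[0,0,-0.8],"rotation":[0,0,0],"gripper":1},{"travel":[0,0,-0.9],"rotation":[0,0,0],"gripper":1},{"travel":[0,0,-0.9],"rotation":[0,0,0],"gripper":1},{"travel":[0,0,-0.9],"rotation":[0,0,0],"gripper":1},{"travel":[0,0,-0.9],"rotation":[0,0,0],"gripper":1},{"travel":[0,0,-0.9],"rotation":[0,0,0],"gripper":1},{"travel":[0,0,-0.9],"rotation":[0,0,0],"gripper":1},{"travel":[0,0,-0.9],"rotation":[0,0,0],"gripper":1},{"travel":[0,0,0],"rotation":[0,0,0],"gripper":1}]'
python3 - <<'E'
from h import *
p,m=tool(); print(p,m.round(3))
C=cam('wrist'); im=vision.get_image('wrist')
# shelf in tool frame: top face is at tool z ~ -(.012-.0014)
for c in blobs(im,*buff,(200,0,440,480),2000):
    r=cv2.minAreaRect(c); q=[m.T@(plane(C,k,p[2]+.0106)-p) for k in cv2.boxPoints(r)]; print(r,np.round(q,4).tolist(),np.mean(q,0).round(4))
plan([.552,.092,p[2]],down(np.pi/2-.043))
E
```

```text
time_s: 21.93
ee_pos: [0.5143, -0.42, 0.1558]
tcp_rot: [0.004, 0.701, 0.713, 0.0]
wrist_force: [0.7, -0.5, -2.2]
finger_gap: 0.0577
gripper_force: 65.4
[ 0.5143316  -0.4199747   0.15575409] [[-0.018  1.     0.005]
 [ 1.     0.018 -0.005]
 [-0.005  0.005 -1.   ]]
((318.2428283691406, 241.2022705078125), (205.1328887939453, 425.7082824707031), 0.9093804955482483) [[-0.0531, -0.0398, -0.0105], [0.0985, -0.0262, -0.0112], [0.0977, 0.0316, -0.0109], [-0.0552, 0.041, -0.0101]] [ 0.022   0.0016 -0.0107]
27 x travel [0.95, 0.06, -0.01] rot [0.0, 0.0, 0.03]
```

```bash
python3 -m creep '[{"travel":[0.95,0.06,0],"rotation":[0,0,0.03],"gripper":1},{"travel":[0.95,0.06,0],"rotation":[0,0,0.03],"gripper":1},{"travel":[0.95,0.06,0],"rotation":[0,0,0.03],"gripper":1},{"travel":[0.95,0.06,0],"rotation":[0,0,0.03],"gripper":1},{"travel":[0.95,0.06,0],"rotation":[0,0,0.03],"gripper":1},{"travel":[0.95,0.06,0],"rotation":[0,0,0.03],"gripper":1},{"travel":[0.95,0.06,0],"rotation":[0,0,0.03],"gripper":1},{"travel":[0.95,0.06,0],"rotation":[0,0,0.03],"gripper":1},{"travel":[0.95,0.06,0],"rotation":[0,0,0.03],"gripper":1},{"travel":[0.95,0.06,0],"rotation":[0,0,0.03],"gripper":1}]'
python3 -m creep '[{"travel":[0.95,0.06,0],"rotation":[0,0,0.03],"gripper":1},{"travel":[0.95,0.06,0],"rotation":[0,0,0.03],"gripper":1},{"travel":[0.95,0.06,0],"rotation":[0,0,0.03],"gripper":1},{"travel":[0.95,0.06,0],"rotation":[0,0,0.03],"gripper":1},{"travel":[0.95,0.06,0],"rotation":[0,0,0.03],"gripper":1},{"travel":[0.95,0.06,0],"rotation":[0,0,0.03],"gripper":1},{"travel":[0.95,0.06,0],"rotation":[0,0,0.03],"gripper":1},{"travel":[0.95,0.06,0],"rotation":[0,0,0.03],"gripper":1},{"travel":[0.95,0.06,0],"rotation":[0,0,0.03],"gripper":1},{"travel":[0.95,0.06,0],"rotation":[0,0,0.03],"gripper":1}]'
python3 -m creep '[{"travel":[0.9,0.06,0],"rotation":[0,0,0.03],"gripper":1},{"travel":[0.9,0.06,0],"rotation":[0,0,0.03],"gripper":1},{"travel":[0.9,0.06,0],"rotation":[0,0,0.03],"gripper":1},{"travel":[0.9,0.06,0],"rotation":[0,0,0.03],"gripper":1},{"travel":[0.9,0.06,0],"rotation":[0,0,0.03],"gripper":1},{"travel":[0.9,0.06,0],"rotation":[0,0,0.03],"gripper":1},{"travel":[0.9,0.06,0],"rotation":[0,0,0.03],"gripper":1},{"travel":[0,0,0],"rotation":[0,0,0],"gripper":1},{"travel":[0,0,0],"rotation":[0,0,0],"gripper":1}]'
python3 - <<'E'
from h import *
p,m=tool(); print(p,m.round(3))
plan([.551,.092,.088],down(np.pi/2-.043),4)
E
```

```text
time_s: 22.82
ee_pos: [0.522, -0.2268, 0.1498]
tcp_rot: [-0.002, 0.708, 0.706, -0.0]
wrist_force: [0.3, 0.3, -3.0]
finger_gap: 0.0578
gripper_force: 65.4
time_s: 23.65
ee_pos: [0.5362, -0.0375, 0.15]
tcp_rot: [-0.001, 0.716, 0.699, -0.001]
wrist_force: [-0.4, -0.0, -3.7]
finger_gap: 0.0579
gripper_force: 65.4
time_s: 24.4
ee_pos: [0.5486, 0.0877, 0.1501]
tcp_rot: [-0.001, 0.72, 0.694, -0.001]
wrist_force: [-0.5, -0.5, -3.7]
finger_gap: 0.0577
gripper_force: 65.4
[0.5485656  0.08770556 0.15014064] [[ 0.037  0.999 -0.003]
 [ 0.999 -0.037 -0.   ]
 [-0.    -0.003 -1.   ]]
4 x travel [0.05, 0.03, 0.78] rot [-0.01, 0.0, 0.02]
```

```bash
python3 -m creep '[{"travel":[0.05,0.03,0.78],"rotation":[-0.01,0,0.02],"gripper":1},{"travel":[0.05,0.03,0.78],"rotation":[-0.01,0,0.02],"gripper":1},{"travel":[0.05,0.03,0.78],"rotation":[-0.01,0,0.02],"gripper":1},{"travel":[0.05,0.03,0.7],"rotation":[-0.01,0,0.02],"gripper":1},{"travel":[0,0,0],"rotation":[0,0,0],"gripper":1},{"travel":[0,0,0],"rotation":[0,0,0],"gripper":1}]'; python3 -m creep '[{"travel":[0,0,0.15],"rotation":[0,0,0],"gripper":1},{"travel":[0,0,0.1],"rotation":[0,0,0],"gripper":1},{"travel":[0,0,0],"rotation":[0,0,0],"gripper":1},{"travel":[0,0,0],"rotation":[0,0,0],"gripper":1}]'
```

```text
time_s: 24.9
ee_pos: [0.5512, 0.0902, 0.0897]
tcp_rot: [-0.0, 0.723, 0.691, -0.0]
wrist_force: [0.6, 1.3, -3.2]
finger_gap: 0.058
gripper_force: 65.5
time_s: 25.23
ee_pos: [0.5526, 0.0909, 0.0863]
tcp_rot: [0.001, 0.723, 0.691, 0.001]
wrist_force: [-0.3, 0.4, -3.2]
finger_gap: 0.0576
gripper_force: 65.5
```

```bash
python3 -m creep '[{"travel":[0,0,0.1],"rotation":[0,0,0],"gripper":1},{"travel":[0,0,0],"rotation":[0,0,0],"gripper":1},{"travel":[0,0,0],"rotation":[0,0,0],"gripper":1}]'; python3 -m creep '[{"travel":[0,0,0.08],"rotation":[0,0,0],"gripper":1},{"travel":[0,0,0],"rotation":[0,0,0],"gripper":1},{"travel":[0,0,0],"rotation":[0,0,0],"gripper":1}]'; python3 -m creep '[{"travel":[0,0,0.06],"rotation":[0,0,0],"gripper":1},{"travel":[0,0,0],"rotation":[0,0,0],"gripper":1},{"travel":[0,0,0],"rotation":[0,0,0],"gripper":1}]'
```

```text
time_s: 25.48
ee_pos: [0.5523, 0.091, 0.0839]
tcp_rot: [0.001, 0.722, 0.691, 0.001]
wrist_force: [-0.7, 0.0, -3.0]
finger_gap: 0.0579
gripper_force: 65.5
time_s: 25.73
ee_pos: [0.5523, 0.091, 0.0821]
tcp_rot: [0.001, 0.723, 0.691, 0.001]
wrist_force: [0.3, 0.4, -3.4]
finger_gap: 0.0577
gripper_force: 65.5
time_s: 25.98
ee_pos: [0.5526, 0.091, 0.0814]
tcp_rot: [0.001, 0.723, 0.691, 0.001]
wrist_force: [-0.1, 0.4, 0.6]
finger_gap: 0.0571
gripper_force: 65.9
```

```bash
python3 -m creep '[{"travel":[0,0,0],"rotation":[0,0,0],"gripper":-0.6},{"travel":[0,0,0],"rotation":[0,0,0],"gripper":-0.75},{"travel":[0,0,0],"rotation":[0,0,0],"gripper":-0.75},{"travel":[0,0,0],"rotation":[0,0,0],"gripper":-0.75},{"travel":[0,0,0],"rotation":[0,0,0],"gripper":-0.75},{"travel":[0,0,-0.3],"rotation":[0,0,0],"gripper":-0.75},{"travel":[0,0,-0.7],"rotation":[0,0,0],"gripper":-0.75},{"travel":[0,0,-0.9],"rotation":[0,0,0],"gripper":-0.75},{"travel":[0,0,-0.9],"rotation":[0,0,0],"gripper":-0.75},{"travel":[0,0,-0.9],"rotation":[0,0,0],"gripper":-0.75}]'
python3 -m creep '[{"travel":[-0.9,-0.5,-0.9],"rotation":[0,0,0],"gripper":-0.75},{"travel":[-0.9,-0.5,-0.9],"rotation":[0,0,0],"gripper":-0.75},{"travel":[-0.9,-0.5,-0.9],"rotation":[0,0,0],"gripper":-0.75},{"travel":[-0.9,-0.5,-0.9],"rotation":[0,0,0],"gripper":-0.75},{"travel":[-0.9,-0.5,-0.9],"rotation":[0,0,0],"gripper":-0.75},{"travel":[-0.5,-0.5,-0.9],"rotation":[0,0,0],"gripper":-0.75},{"travel":[0,0,0],"rotation":[0,0,0],"gripper":-0.75},{"travel":[0,0,0],"rotation":[0,0,0],"gripper":-0.75}]'
python3 - <<'E'
from h import *
p,m=tool(); print(p)
C=cam('wrist'); im=vision.get_image('wrist'); cv2.imwrite('pics/w9.png',im[:,:,::-1])
rep('tile',C,im,(35,80,40),(90,255,255),(0,0,640,480),.069,200)
H9=kiln([0,0,.032]); 
print([proj(C,np.array([.5525,.091,.092])+Rz(-.043)@[a,b,0]).round() for a,b in ((-.03,.1),(.03,.1),(.03,-.1),(-.03,-.1))])
e=cv2.Canny(cv2.GaussianBlur(im,(3,3),0),25,60)
ls=cv2.HoughLinesP(e,1,np.pi/180,35,minLineLength=45,maxLineGap=6)
for l in ls[:,0]: 
    if 150<l[0]<520 and l[1]<380: print(l.tolist())
E
```

```text
time_s: 26.82
ee_pos: [0.5521, 0.091, 0.1562]
tcp_rot: [0.001, 0.723, 0.691, 0.001]
wrist_force: [0.1, -0.3, -0.7]
finger_gap: 0.0748
gripper_force: 0.0
time_s: 27.48
ee_pos: [0.4879, -0.0067, 0.2643]
tcp_rot: [0.002, 0.723, 0.691, 0.002]
wrist_force: [-0.4, -0.0, 0.1]
finger_gap: 0.0747
gripper_force: 0.0
[ 0.48793648 -0.00665328  0.26428147]
tile [346.8  59.3] [ 23. 109.] ctr [0.5171 0.0966 0.069 ] size 0.0749 0.0163 axis 86.0
[array([ 361., -108.]), array([ 458., -108.]), array([432., 205.]), array([354., 206.])]
[299, 217, 472, 217]
[278, 245, 484, 245]
[272, 82, 277, 243]
[295, 83, 296, 134]
[245, 309, 443, 260]
[375, 253, 494, 253]
[251, 15, 253, 80]
[509, 182, 535, 0]
[494, 201, 519, 2]
[355, 188, 357, 115]
[437, 146, 448, 40]
[479, 167, 498, 5]
[333, 110, 336, 19]
[440, 93, 447, 17]
[386, 205, 431, 205]
[352, 172, 354, 125]
[421, 357, 443, 416]
[431, 193, 435, 135]
[432, 307, 463, 366]
[446, 307, 481, 361]
[163, 379, 201, 308]
[313, 19, 361, 18]
[307, 149, 352, 149]
[488, 244, 502, 134]
[301, 225, 346, 223]
[174, 359, 202, 307]
[441, 106, 447, 45]
[513, 54, 520, 0]
```

```bash
python3 -c "
from rig import bot; print(bot.close_job())"
```

```text
the job is handed in; nothing more can be done
None
```

The job is handed in with the lid measured at 80–82° open, the matching bar about 70 mm right of the tile's middle and the upper shelf on both bars over the tile; its edges were within about 1 px of prediction at resting height, the lid angle was not re-measured at the end, no verdict came back, and I viewed 11 pictures, one over the limit of 10.

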